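# Load the tempering rack and zero the torque dial

## Robot

A 6-joint arm with a two-finger parallel gripper is mounted at the origin on the work surface. World frame = base frame: x ahead of the robot, y to its left, z up, the work surface at z = 0. Lengths are in m, angles in rad, forces in N, time in s.
With the tool pointing down it reaches from about 0.25 to 0.725 m from the base axis. Payload 4 kg.
Tool frame: the origin (TCP) lies on the centre line of the jaws, within the pads' length; the fingertips stand 11 mm ahead of it and the grasp point (between the pads) lies 8 mm behind it; y points along the fingers, z is the direction in which the jaws open and shut, and the axes are right-handed (so a half turn about y gives the same grasp; the last joint's range is limited). The gripper opens to 85 mm and grips with 20 to 120 N. Pads are 22 mm wide; open, the fingers measure 114 mm over their backs; the gripper's body (76 mm by 85 mm) begins 54 mm behind the grasp point. The pads swing forward as they close: fully open they stand 13 mm farther back than shut.
Start: joints at [-1.13, 0.241, 0.005, 1.335, 0, 1.571], TCP at [0.213, -0.452, 0.242] pointing down, gripper open.
Joint ranges: [-2.72, 2.72], [-1.05, 1.87], [-1.09, 1.28], [-1.99, 2.15], [-1.42, 1.44], [-3.14, 3.14]. Speed limits (rad/s): [2.79, 2.79, 3.14, 3.14, 3.14, 3.14].

## Interface

Orientations are given as a unit quaternion [x, y, z, w].
In Python, from cell import arm, cams gives the robot as it stands.
- The arm moves only by the tool jog_arm, never from a script. Its argument "increments" is a list of rows, each a list of 7 numbers: the shift along the tool's x, y, z in units of 25 mm (1.0 is 25 mm), then the turn, a rotation vector about the tool's x, y, z in units of 6 degrees (1.0 is 6 degrees), then the finger opening in mm, from 0 to 85.4. A call has 1 to 8 rows; each row shifts and turns the pose as measured when the row begins, along the tool's axes as they then stand; what a row does not reach is not made up. A row lasts 1/12 s, in which the tool goes at most 41.7 mm and 7.16 degrees, less where a joint would pass 70% of its speed; a pose out of reach is approached as far as the arm can. A call is refused whole if a number of a shift passes 1 or a number of a turn 1, either way. A call with a gripper value outside its range is refused whole. The fingers move at their own pace and stop on an object; the grip force is fixed at half the most. Time passes only in rows, so rows that do not move let the fingers close. It gives the time, the measured TCP pose, the force and the opening at its end, in the units of the state.
- arm.state(): the state, without advancing time (a new reading comes with each control period).
- cams.camera(name): name is "side" or "top" or "wrist"; returns a dict with "color" (384x512x3 uint8, red, green, blue), "range_z" (384x512 float32, m along the optical axis (not along the pixel's ray), 0 where there is no reading), "intrinsics" (3x3 intrinsics, pixels), "T" (4x4, takes a point from camera to world coordinates). Camera axes: x right, y down, z forward; pixel columns grow to the right and rows downward; lengths in m; the calibration is good to about 2 mm. A picture is of the moment at which its call begins.
- arm.sign_off(): hands the job in, once; it reports no verdict.
The state is a dict: "clock": time; "joint_pos": joint angles; "qvel": joint speeds; "effort": joint torques, N m; "tcp_pos": TCP position; "orientation": TCP orientation; "ft_force": force on the tool from outside, world axes, zero at the start; "ft_torque": the same for the moment, N m; "grip_width": opening from 0.0 (shut) to 1.0 (fully open).
Only numpy, scipy, OpenCV 4.12 (cv2) and the standard library are available. Lean on these libraries where they do the work, as an engineer would, in place of code of your own. Each camera call takes 0.05 s, during which the arm holds its last target.

## Task

Get the dough-mixer bench ready for the next run: slide every sample cassette lying on the bench into the tempering rack, each fully home in a bay of its own with its fin handle left outside, and shut the clear lid of the mixing bowl. When all that is done, turn the torque dial of the drive that carries the mixing bowl until its pointer stands on the zero mark; leave the dial behind the flat blanking cover as it is, and do not knock the other things about.

Things in the scene. Friction and masses are not known exactly. Their poses are not given: they have to be found in the camera images.
- cassette0: sample cassette (absent in some runs): flat steel box 100 long (x) x 44 wide (y) x 16 mm high, 0.1-0.2 kg, lying flat, nose corners rounded; upright black fin handle near its rear, centred 34 mm behind the origin, 28 long (x) x 10 thick (y), from z 16 to 62 mm. Origin: centre of the underside; +x to the nose that enters the rack first, z up.
- cassette1: sample cassette (absent in some runs): flat steel box 100 long (x) x 44 wide (y) x 16 mm high, 0.1-0.2 kg, lying flat, nose corners rounded; upright black fin handle near its rear, centred 34 mm behind the origin, 28 long (x) x 10 thick (y), from z 16 to 62 mm. Origin: centre of the underside; +x to the nose that enters the rack first, z up.
- cassette2: sample cassette (absent in some runs): flat steel box 100 long (x) x 44 wide (y) x 16 mm high, 0.1-0.2 kg, lying flat, nose corners rounded; upright black fin handle near its rear, centred 34 mm behind the origin, 28 long (x) x 10 thick (y), from z 16 to 62 mm. Origin: centre of the underside; +x to the nose that enters the rack first, z up.
- cassette3: sample cassette (absent in some runs): flat steel box 100 long (x) x 44 wide (y) x 16 mm high, 0.1-0.2 kg, lying flat, nose corners rounded; upright black fin handle near its rear, centred 34 mm behind the origin, 28 long (x) x 10 thick (y), from z 16 to 62 mm. Origin: centre of the underside; +x to the nose that enters the rack first, z up.
- rack: fixed aluminium rack 218 (y) x 73 (x) x 30 mm high, clear roof; four bays open to local -x, centres at local y 79.5, 26.5, -26.5, -79.5 mm, each 47 wide, 25 high, floored by the bench itself; mouths at x -35 mm, dividers 6 mm with rounded ends, back stop at x +30. A home cassette has its nose on the stop, origin at x -20 mm, fin outside. Origin: centre of underside; x points into the bays, z up.
- drive: fixed beige twin drive, box 130 (x) x 300 (y) x 90 mm high; two torque dials on top at local y +75 (left) and -75 mm (right). Dial: white scale 108 mm across, 94 mm above the bench, thick black zero mark at its far edge (local +x of its centre), ticks every 0.2 rad. Bowl and cover stand on a 6 mm plate in front (-x). Origin: centre of underside; +x away from the robot, z up.
- dial_left (a joint): left dial's knob, rad: 0 = pointer on the zero mark, grows counter-clockwise from above, -2.8 to 2.8, stays where left, 0.05 N m to turn. Black disc 66 mm across, top 107 mm above the bench; on it a grip bar 56 long x 14 wide along the pointer's line, from 107 to 135 mm above the bench; black pointer on one side only, with a white line on that half of the bar's top.
- dial_left_grip (a point): on the axis of the left dial's knob, in the grip bar, 124 mm above the bench; x along the pointer
- dial_left_tip (a point): tip of the left dial's pointer, 46 mm from the axis, 97 mm above the bench
- dial_right (a joint): right dial's knob, rad: 0 = pointer on the zero mark, grows counter-clockwise from above, -2.8 to 2.8, stays where left, 0.05 N m to turn. Black disc 66 mm across, top 107 mm above the bench; on it a grip bar 56 long x 14 wide along the pointer's line, from 107 to 135 mm above the bench; black pointer on one side only, with a white line on that half of the bar's top.
- dial_right_grip (a point): on the axis of the right dial's knob, in the grip bar, 124 mm above the bench; x along the pointer
- dial_right_tip (a point): tip of the right dial's pointer, 46 mm from the axis, 97 mm above the bench
- bowl: mixing bowl, fixed: steel block 82 (x) x 90 (y) mm, 76 mm high, with a hinged clear lid; stands in front of the dial of the drive that is in use, 115 mm from the dial's axis. Origin: centre of its underside; x as the drive's
- lid (a joint): clear lid of the bowl, rad: 0 = shut, at the start it stands open (about 1.7, leaning a little towards the dial; stop at 1.8). Hinge along the bowl's y at its local x +38, z 77 mm (dial side); plate 76 long x 80 wide x 6 mm, 0.12 kg, black ball knob 20 mm across on its upper face (top 110 mm above the bench when shut). Pushed well past upright towards the robot it falls shut slowly.
- lid_edge (a point): middle of the lid's free edge, 76 mm from the hinge
- cover: flat blanking cover, fixed: steel plate 82 x 90 mm, top 24 mm above the bench, with four bolts; stands in front of the other dial. Origin: centre of its underside
- flask: bystander: glass flask, cone 76 mm across, 100 mm high. Origin at its underside
- beaker: bystander: glass beaker 68 mm across, 85 mm high. Origin at its underside
- jar: bystander: amber jar 60 mm across, 90 mm high. Origin at its underside
- bottle: bystander: white bottle 60 mm across, 150 mm high. Origin at its underside
- wrench: bystander: wrench lying on the bench, 140 mm. Origin at its underside
- spatula: bystander: spatula lying on the bench, 170 mm. Origin at its underside
- handle: bystander: loose ball-knob handle lying on the bench, 100 mm long. Origin at its underside
Mind the look-alikes: they are no part of the job. What is shaped like the cassette1 but purple or yellow is not meant. What is shaped like the cassette2 but blue is not meant.

How it is judged:
By the outcome, as a careful person would: the job done as asked, in the order asked, and still so for the second after the job is handed in, with the robot touching nothing.
Of cassette0, cassette1, cassette2, cassette3 only 3 to 4 are there at a start; the rules pass over those that are not, and their reading is None.
At some moment in a run one of cassette0, cassette1, cassette2, cassette3 may be knocked a few centimetres aside while the robot is not near it.
Once in a run the grip may slacken for a moment while it holds something.
It also fails if it takes over 210 s, if anything falls off the work surface, if the arm or the gripper's body presses on something with over 40 N, if the wrist force passes 120 N, or if a joint passes its speed limit or range.

## Working session

There is one attempt and no reset: what is moved stays moved. The work goes in short steps, Python scripts to look and compute and a tool call to move; the robot and the scene stay as the last step left them, time stands still between calls to the robot, and variables do not carry over. Pictures are saved under pics/ and viewed, and the job is handed in when it is done.

Besides the shell and the picture viewer there is one more tool, called after "Request:" as name([rows], argument=value, ...), one row to a line, values as JSON. jog_arm: Moves the arm, as the interface text tells. Its arguments: {"type":"object","properties":{"increments":{"type":"array"}},"required":["increments"]}

```bash
ls; mkdir -p pics; cat > h.py <<'E'
import numpy as np, cv2
from cell import arm, cams
def snap(n,f):
    c=cams.camera(n); cv2.imwrite('pics/'+f,cv2.cvtColor(c['color'],cv2.COLOR_RGB2BGR)); np.savez('pics/'+f+'.npz',**{k:c[k] for k in c}); return c
def pts(c):
    z=c['range_z']; K=c['intrinsics']; v,u=np.mgrid[:z.shape[0],:z.shape[1]]
    P=np.stack([(u-K[0,2])/K[0,0]*z,(v-K[1,2])/K[1,1]*z,z],-1)
    W=P@c['T'][:3,:3].T+c['T'][:3,3]; W[z==0]=np.nan; return W
E
python3 - <<'E'
from h import *
for n in ['top','side','wrist']:
    c=snap(n,n+'0.png'); print(n,c['T'].round(3).tolist(),c['intrinsics'].round(1).tolist())
print(arm.state())
E
```

```text
pics
top [[0.037, -0.977, 0.208, 0.281], [-0.999, -0.035, 0.013, 0.015], [-0.006, -0.208, -0.978, 1.352], [0.0, 0.0, 0.0, 1.0]] [[460.7, 0.0, 249.3], [0.0, 460.7, 187.0], [0.0, 0.0, 1.0]]
side [[-0.95, -0.162, 0.268, 0.229], [-0.312, 0.537, -0.783, 0.915], [-0.017, -0.828, -0.561, 0.746], [0.0, 0.0, 0.0, 1.0]] [[415.4, 0.0, 256.3], [0.0, 415.4, 181.7], [0.0, 0.0, 1.0]]
wrist [[0.426, -0.867, -0.259, 0.279], [-0.905, -0.409, -0.12, -0.421], [-0.002, 0.286, -0.958, 0.374], [0.0, 0.0, 0.0, 1.0]] [[300.8, 0.0, 254.5], [0.0, 300.8, 189.5], [0.0, 0.0, 1.0]]
{'clock': 0.15, 'joint_pos': array([-1.13002560e+00,  2.41268020e-01,  4.02833273e-03,  1.33521399e+00,
       -3.85060958e-05,  1.57081369e+00]), 'qvel': array([ 0.00071156, -0.00283222,  0.0026273 ,  0.00182024,  0.00147152,
        0.00127408]), 'effort': array([-8.69966298e-04, -3.72634900e+01,  2.52638805e+01,  1.23715564e-02,
       -7.84130521e-05, -2.05325271e-06]), 'tcp_pos': array([ 0.2131078 , -0.45179165,  0.24160138]), 'orientation': array([-0.15471291,  0.6905741 , -0.68943648,  0.15443014]), 'ft_force': array([-0.51265756, -0.41079537,  0.9620331 ]), 'ft_torque': array([-0.06102322,  0.00448188,  0.06231878]), 'grip_width': 1.0009755514923075}
```

View pics/top0.png

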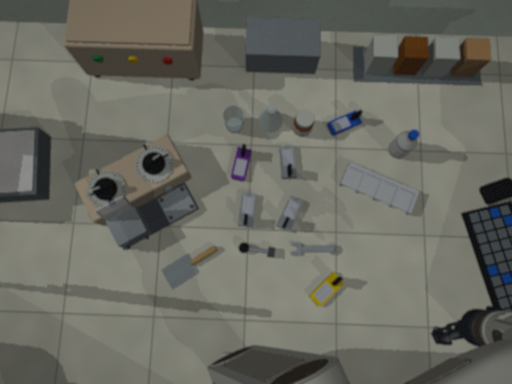

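View pics/side0.png

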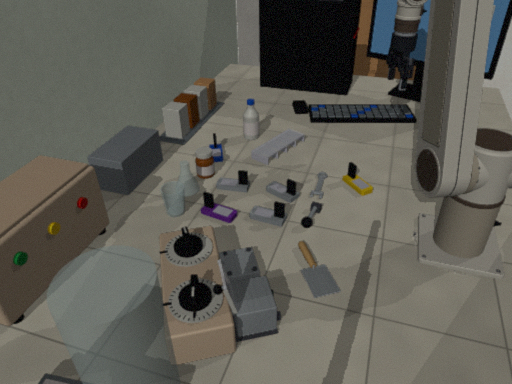

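View pics/wrist0.png

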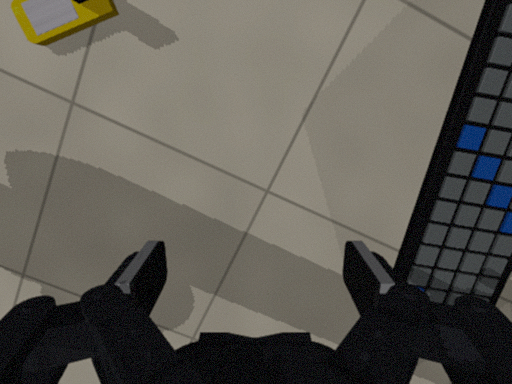

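Grey cassettes show near (288,162), (248,210) and (290,212) in the top view. The rack is at (380,187), the drive at (130,180), and purple, yellow and blue decoys are present. Next I'll zoom in and measure.

```bash
python3 - <<'E'
from h import *
c=dict(np.load('pics/top0.png.npz')); W=pts(c)
im=cv2.cvtColor(c['color'],cv2.COLOR_RGB2BGR)
a=cv2.resize(im[95:305,60:440],None,fx=2.1,fy=2.1,interpolation=cv2.INTER_CUBIC); cv2.imwrite('pics/topzoom.png',a)
# ortho projection of height map
for n,(u,v) in dict(cA=(288,158),cB=(248,208),cC=(292,208),rack=(380,187),bowl=(132,226),cover=(178,200),dl=(105,188),dr=(155,163)).items():
    print(n,W[v,u].round(3))
c=dict(np.load('pics/side0.png.npz'));im=cv2.cvtColor(c['color'],cv2.COLOR_RGB2BGR)
a=cv2.resize(im[90:370,130:400],None,fx=2.1,fy=2.1,interpolation=cv2.INTER_CUBIC); cv2.imwrite('pics/sidezoom.png',a)
E
```

```text
cA [ 0.657 -0.079  0.02 ]
cB [0.501 0.035 0.018]
cC [ 0.506 -0.094  0.014]
rack [ 0.576 -0.351  0.026]
bowl [0.429 0.355 0.076]
cover [0.516 0.241 0.025]
dl [0.525 0.426 0.121]
dr [0.604 0.298 0.109]
```

View pics/topzoom.png

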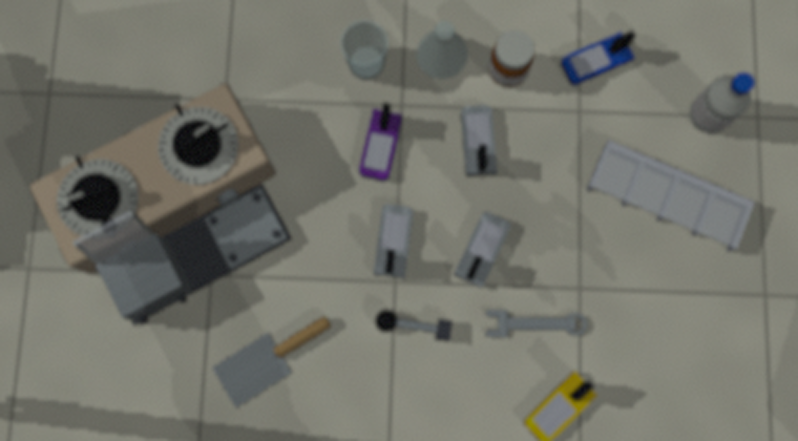

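View pics/sidezoom.png

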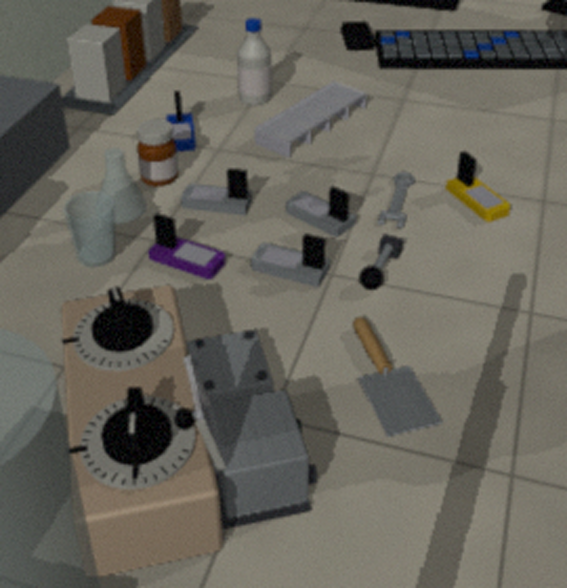

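```bash
cat >> h.py <<'E'
from scipy.spatial.transform import Rotation as R
from scipy.optimize import minimize, least_squares
def st():
    s=arm.state(); Rm=R.from_quat(s['orientation']).as_matrix()
    print('t',round(s['clock'],2),'p',s['tcp_pos'].round(4),'x',Rm[:,0].round(3),'y',Rm[:,1].round(3),'z',Rm[:,2].round(3),'f',s['ft_force'].round(1),'g',round(s['grip_width'],3),'j',s['joint_pos'].round(2)); return s,Rm
def delta(p,yawx=None,lean=None):
    """target tcp p, tool x horizontal heading yawx; prints units in present tool axes"""
    s,Rm=st()
    d=Rm.T@(np.array(p)-s['tcp_pos'])/0.025
    print('shift units now-frame',d.round(2))
    if yawx is not None:
        x=np.array([np.cos(yawx),np.sin(yawx),0]); y=np.array([0,0,-1.]); z=np.cross(x,y)
        T=np.stack([x,y,z],1); rv=R.from_matrix(Rm.T@T).as_rotvec(degrees=True)/6
        print('turn units',rv.round(2)); 
        print('shift in target-frame',(T.T@(np.array(p)-s['tcp_pos'])/0.025).round(2))
E
python3 - <<'E'
from h import *
st()
c=dict(np.load('pics/top0.png.npz')); W=pts(c); hsv=cv2.cvtColor(c['color'],cv2.COLOR_RGB2HSV)
print('bench z',np.nanmedian(W[230:240,300:330,2]))
z=W[...,2]
for n,(x,y) in dict(A=(.65,-.08),B=(.49,.035),C=(.49,-.09)).items():
    m=(abs(W[...,0]-x)<.08)&(abs(W[...,1]-y)<.06)
    f=m&(z>.035)&(z<.075); b=m&(z>.009)&(z<.03)
    P=W[b][:,:2]; 
    r=cv2.minAreaRect(P.astype(np.float32)*1000)
    print(n,'fin',W[f][:,:2].mean(0).round(4),f.sum(),'body',P.mean(0).round(4),b.sum(),r)
m=(abs(W[...,0]-.57)<.12)&(abs(W[...,1]+.35)<.14)&(z>.018)&(z<.045)
print('rack',cv2.minAreaRect(W[m][:,:2].astype(np.float32)*1000),m.sum())
m=(abs(W[...,0]-.57)<.16)&(abs(W[...,1]-.36)<.2)&(z>.082)&(z<.1)
print('drive top',cv2.minAreaRect(W[m][:,:2].astype(np.float32)*1000),m.sum())
m=(abs(W[...,0]-.57)<.16)&(abs(W[...,1]-.36)<.2)&(z>.115)&(z<.15)
for v,u in zip(*np.where(m)): print((u,v),W[v,u].round(3),end=' ')
E
```

```text
t 0.15 p [ 0.2131 -0.4518  0.2416] x [-0.904 -0.427  0.   ] y [-0.001  0.001 -1.   ] z [ 0.427 -0.904 -0.002] f [-0.5 -0.4  1. ] g 1.001 j [-1.13  0.24  0.    1.34 -0.    1.57]
bench z -0.0004969218906898387
A fin [ 0.6149 -0.0818] 48 body [ 0.6517 -0.078 ] 422 ((644.2807006835938, -85.76396942138672), (85.95652770996094, 129.890380859375), 75.06076049804688)
B fin [0.4653 0.0405] 40 body [0.5012 0.0372] 463 ((484.01617431640625, 44.86796569824219), (55.74292755126953, 134.97659301757812), 85.08663940429688)
C fin [ 0.4609 -0.0738] 40 body [ 0.4948 -0.0885] 461 ((493.4565124511719, -88.07658386230469), (43.990386962890625, 100.52278900146484), 66.6828384399414)
rack ((616.2334594726562, -364.30059814453125), (218.786865234375, 159.78517150878906), 68.19294738769531) 1877
drive top ((552.7982177734375, 359.1212463378906), (166.31661987304688, 300.1932067871094), 31.31241798400879) 3569
(np.int64(157), np.int64(153)) [0.625 0.289 0.136] (np.int64(158), np.int64(153)) [0.627 0.287 0.132] (np.int64(155), np.int64(154)) [0.621 0.293 0.139] (np.int64(156), np.int64(154)) [0.624 0.292 0.132
[... 26359 characters left out ...]
98), np.int64(213)) [0.454 0.434 0.133] (np.int64(99), np.int64(213)) [0.454 0.431 0.134] (np.int64(100), np.int64(213)) [0.455 0.43  0.129] (np.int64(101), np.int64(213)) [0.455 0.428 0.126] (np.int64(102), np.int64(213)) [0.456 0.428 0.12 ] (np.int64(103), np.int64(213)) [0.457 0.426 0.116] (np.int64(104), np.int64(213)) [0.457 0.423 0.117] (np.int64(99), np.int64(214)) [0.453 0.434 0.125] (np.int64(100), np.int64(214)) [0.453 0.432 0.124] (np.int64(101), np.int64(214)) [0.453 0.43  0.12 ] (np.int64(102), np.int64(214)) [0.454 0.427 0.12 ] (np.int64(103), np.int64(214)) [0.454 0.426 0.116] (np.int64(100), np.int64(215)) [0.45  0.432 0.123] (np.int64(101), np.int64(215)) [0.451 0.431 0.118]
```

The left dial (drive +y) has the bowl with its lid open. Three cassettes are present, and A, B and C all have their fins toward the robot. First I'll turn the tool to cassette C's heading in place.

Request:
jog_arm([
  [0,0,0,0,-1,0,60],
  [0,0,0,0,-1,0,60],
  [0,0,0,0,-1,0,60],
  [0,0,0,0,-1,0,60],
  [0,0,0,0,-1,0,60],
  [0,0,0,0,-1,0,60],
  [0,0,0,0,-1,0,60],
  [0,0,0,0,-1,0,60],
])

```text
clock: 0.82
tcp_pos: [0.2122, -0.4497, 0.2383]
orientation: [-0.432, 0.562, -0.556, 0.434]
ft_force: [-0.5, -0.5, 0.0]
grip_width: 0.702
```

Request:
jog_arm([
  [0,0,0,0,-1,0,60],
  [0,0,0,0,-1,0,60],
  [0,0,0,0,-1,0,60],
  [0,0,0,0,-1,0,60],
  [0,0,0,0,-1,0,60],
  [0,0,0,0,-1,0,60],
  [0,0,0,0,-1,0,60],
  [0,0,0,0,-1,0,60],
])

```text
clock: 1.48
tcp_pos: [0.2112, -0.4477, 0.235]
orientation: [-0.626, 0.326, -0.316, 0.634]
ft_force: [0.2, -0.3, -0.1]
grip_width: 0.705
```

```bash
python3 - <<'E'
from h import *
delta([.4623,-.0746,.2],np.radians(-23.3))
E
```

```text
t 1.48 p [ 0.2112 -0.4477  0.235 ] x [ 0.588 -0.809 -0.017] y [-0.007  0.015 -1.   ] z [0.809 0.588 0.003] f [ 0.2 -0.3 -0.1] g 0.705 j [-1.13  0.25 -0.01  1.34  0.   -0.19]
shift units now-frame [-6.14  1.56 16.89]
turn units [-0.07 -5.12 -0.15]
shift in target-frame [ 3.32  1.4  17.68]
```

Request:
jog_arm([
  [-0.3,0,0.9,0,-1,0,45],
  [-0.3,0,0.9,0,-1,0,45],
  [0,0,1,0,-1,0,45],
  [0,0,1,0,-1,0,45],
  [0.2,0,1,0,-1,0,45],
  [0.2,0,1,0,0,0,45],
  [0.2,0,1,0,0,0,45],
  [0.2,0,1,0,0,0,45],
])

```text
clock: 2.15
tcp_pos: [0.3273, -0.282, 0.2333]
orientation: [-0.687, 0.145, -0.135, 0.699]
ft_force: [0.6, -0.9, -0.8]
grip_width: 0.524
```

Request:
jog_arm([
  [0.2,0,1,0,0,0,45],
  [0.2,0,1,0,0,0,45],
  [0.2,0,1,0,0,0,45],
  [0.2,0,1,0,0,0,45],
  [0.2,0,1,0,0,0,45],
  [0.2,0,1,0,0,0,45],
  [0.2,0,1,0,0,0,45],
  [0.2,0,1,0,0,0,45],
])

```text
clock: 2.82
tcp_pos: [0.4446, -0.1031, 0.2334]
orientation: [-0.687, 0.147, -0.134, 0.699]
ft_force: [-0.3, -0.1, -0.2]
grip_width: 0.525
```

```bash
python3 - <<'E'
from h import *
delta([.4623,-.0746,.16],np.radians(-23.3))
snap('wrist','w1.png'); snap('top','t1.png')
E
```

```text
t 2.82 p [ 0.4446 -0.1031  0.2334] x [ 0.921 -0.388 -0.022] y [-0.015  0.02  -1.   ] z [0.389 0.921 0.013] f [-0.3 -0.1 -0.2] g 0.525 j [-0.24  0.17 -0.1   1.31  0.02  0.16]
shift units now-frame [0.27 2.95 1.29]
turn units [-0.12  0.07 -0.21]
shift in target-frame [0.2  2.94 1.33]
```

View pics/w1.png

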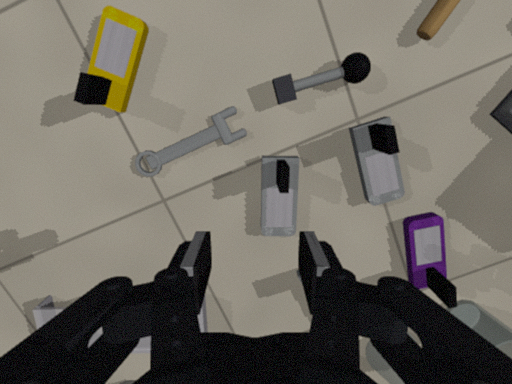

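```bash
cat >> h.py <<'E'
def cass(c,x,y,rad=.075,W=None):
    W=pts(c) if W is None else W; z=W[...,2]
    near=np.hypot(W[...,0]-x,W[...,1]-y)<rad
    f=near&(z>.045)&(z<.07)
    b=near&(z>.0095)&(z<.024)
    n,l,s,_=cv2.connectedComponentsWithStats((near&(z>.0095)).astype(np.uint8)); 
    k=1+np.argmax(s[1:,4]); b&=(l==k); f&=(l==k)
    P=W[b][:,:2]; r=cv2.minAreaRect((P*1000).astype(np.float32))
    F=W[f][:,:2]; fc=F.mean(0) if len(F) else np.full(2,np.nan)
    rf=cv2.minAreaRect((F*1000).astype(np.float32)) if len(F)>3 else None
    cen=np.array(r[0])/1000; a=np.radians(r[2]); 
    if r[1][0]<r[1][1]: a+=np.pi/2
    d=cen-fc
    if np.cos(a)*d[0]+np.sin(a)*d[1]<0: a+=np.pi
    a=(a+np.pi)%(2*np.pi)-np.pi
    print('origin',cen.round(4),'yaw',round(np.degrees(a),1),'size',np.round(r[1],1),'fin',fc.round(4),'n',b.sum(),f.sum(),'fin from body',(cen-.034*np.array([np.cos(a),np.sin(a)])).round(4), rf and (np.round(rf[0],1),np.round(rf[1],1),round(rf[2],1)))
    return cen,a,fc
E
python3 - <<'E'
from h import *
for n in ['w1','t1']:
    c=dict(np.load(f'pics/{n}.png.npz')); W=pts(c)
    for k,(x,y) in dict(A=(.65,-.08),B=(.49,.035),C=(.494,-.088)).items():
        try: print(n,k,end=' '); cass(c,x,y,W=W)
        except Exception as e: print(e)
E
```

```text
w1 A origin [ 0.6058 -0.1032] yaw 7.6 size [9.4 3.4] fin [nan nan] n 21 0 fin from body [ 0.5721 -0.1077] None
w1 B origin [0.499  0.0379] yaw -5.0 size [ 44.9 100.8] fin [0.4639 0.0394] n 2596 482 fin from body [0.4651 0.0409] (array([465. ,  40.9]), array([11.1, 28.6]), 85.5)
w1 C origin [0. 0.] yaw 0.0 size [0. 0.] fin [nan nan] n 0 0 fin from body [-0.034  0.   ] None
t1 A origin [ 0.6504 -0.0789] yaw 5.8 size [100.7  44.2] fin [ 0.6159 -0.0816] n 419 43 fin from body [ 0.6166 -0.0823] (array([616.6, -82. ]), array([28.1,  9.9]), 7.3)
t1 B origin [0.5004 0.0375] yaw -5.3 size [43.9 99.9] fin [0.4656 0.0405] n 447 38 fin from body [0.4666 0.0406] (array([466. ,  40.5]), array([ 9.8, 27.2]), 84.1)
t1 C origin [ 0.4938 -0.0869] yaw -24.0 size [ 40.3 100. ] fin [ 0.4614 -0.074 ] n 190 38 fin from body [ 0.4627 -0.073 ] (array([462.1, -74.2]), array([ 8.9, 28.1]), 65.1)
```

```bash
sed -i 's/(near&(z>.0095)).astype/(near\&(z>.0095)\&(z<.07)).astype/' h.py
python3 - <<'E'
from h import *
c=dict(np.load(f'pics/w1.png.npz')); W=pts(c)
cen,a,f=cass(c,.494,-.088,W=W)
z=W[...,2]
fin=cen-.034*np.array([np.cos(a),np.sin(a)])
delta([fin[0],fin[1],.16],a)
t=dict(np.load('pics/t1.png.npz'));W=pts(t);z=W[...,2]
m=(abs(W[...,0]-.57)<.12)&(abs(W[...,1]+.35)<.14)&(z>.018)&(z<.038)
n,l,s,_=cv2.connectedComponentsWithStats(m.astype(np.uint8)); m=l==(1+np.argmax(s[1:,4]))
P=W[m][:,:2]
print('rack rect',cv2.minAreaRect((P*1000).astype(np.float32)),m.sum())
for deg in [-21,-21.5,-22,-22.5,-23]:
    th=np.radians(deg); X=P@[np.cos(th),np.sin(th)];Y=P@[-np.sin(th),np.cos(th)]
    print(deg,'x lo/hi',np.percentile(X,[.3,1,5,99]).round(4),'y',np.percentile(Y,[.3,99.7]).round(4))
E
```

```text
origin [ 0.4916 -0.0874] yaw -23.4 size [44.1 99.7] fin [ 0.4592 -0.0742] n 2455 317 fin from body [ 0.4604 -0.0739] (array([460.4, -74.1]), array([10.1, 27.8]), 66.3)
t 2.92 p [ 0.4457 -0.1018  0.2332] x [ 0.923 -0.384 -0.021] y [-0.014  0.021 -1.   ] z [0.384 0.923 0.014] f [ 0.2  0.1 -0.9] g 0.528 j [-0.24  0.17 -0.1   1.31  0.02  0.16]
shift units now-frame [0.18 2.94 1.21]
turn units [-0.13  0.14 -0.2 ]
shift in target-frame [0.09 2.93 1.26]
rack rect ((566.6364135742188, -375.18402099609375), (162.32998657226562, 75.36014556884766), 67.84956359863281) 1313
-21 x lo/hi [0.626  0.6267 0.63   0.6998] y [-0.2273 -0.0699]
-21.5 x lo/hi [0.6275 0.6282 0.6312 0.7008] y [-0.2214 -0.0639]
-22 x lo/hi [0.6289 0.6298 0.6327 0.702 ] y [-0.2155 -0.058 ]
-22.5 x lo/hi [0.6302 0.6312 0.6337 0.7032] y [-0.2096 -0.052 ]
-23 x lo/hi [0.6312 0.6321 0.6349 0.7044] y [-0.2037 -0.0459]
```

Request:
jog_arm([
  [0.1,0.3,0.6,-0.1,0.1,-0.2,40],
  [0.1,0.6,0.65,0,0,0,40],
  [0,0.8,0,0,0,0,40],
  [0,0.8,0,0,0,0,40],
  [0,0.2,0,0,0,0,40],
  [0,0,0,0,0,0,40],
])

```text
clock: 3.42
tcp_pos: [0.4624, -0.075, 0.1637]
orientation: [0.693, -0.141, 0.142, -0.693]
ft_force: [-0.3, 0.4, 0.4]
grip_width: 0.467
```

```bash
python3 - <<'E'
from h import *
snap('wrist','w2.png')
c=dict(np.load(f'pics/w2.png.npz'))
cen,a,f=cass(c,.494,-.088)
delta([f[0],f[1],.034],a)
E
```

```text
origin [ 0.4919 -0.0876] yaw -23.3 size [ 44.1 100.6] fin [ 0.4587 -0.0733] n 3754 474 fin from body [ 0.4607 -0.0742] (array([460.4, -73.9]), array([ 9.9, 28.1]), 67.0)
t 3.47 p [ 0.4623 -0.0751  0.1641] x [ 0.919 -0.393  0.001] y [ 0.001 -0.    -1.   ] z [0.393 0.919 0.   ] f [-0.4  0.5  0.7] g 0.466 j [-0.16  0.23 -0.22  1.12 -0.    0.24]
shift units now-frame [-0.17  5.2   0.01]
turn units [-0.    0.03  0.01]
shift in target-frame [-0.16  5.2   0.01]
```

View pics/w2.png

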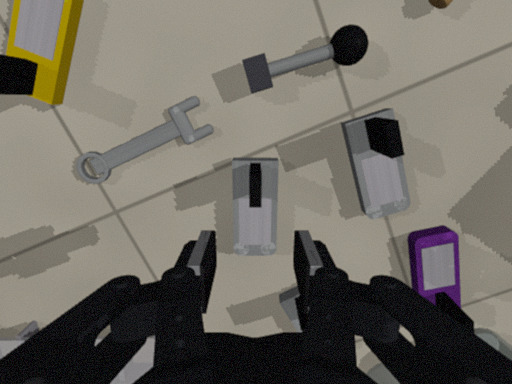

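Request:
jog_arm([
  [0,1,0,0,0,0,35],
  [-0.05,1,0,0,0,0,35],
  [0,1,0,0,0,0,35],
  [0,1,0,0,0,0,35],
  [0,0.9,0,0,0,0,35],
  [0,0.2,0,0,0,0,35],
])

```text
clock: 3.97
tcp_pos: [0.47, -0.0798, 0.0425]
orientation: [0.692, -0.136, 0.151, -0.692]
ft_force: [-0.8, -0.0, -0.5]
grip_width: 0.409
```

Request:
jog_arm([
  [0,0.1,0,0,0,0,5],
  [0,0,0,0,0,0,5],
  [0,0,0,0,0,0,5],
  [0,0,0,0,0,0,5],
  [0,0,0,0,0,0,5],
  [0,0,0,0,0,0,5],
])

```text
clock: 4.47
tcp_pos: [0.4731, -0.0816, 0.0448]
orientation: [0.692, -0.135, 0.154, -0.692]
ft_force: [0.7, 0.5, -1.8]
grip_width: 0.101
```

```bash
python3 - <<'E'
from h import *
st()
snap('wrist','w3.png')
E
```

```text
t 4.47 p [ 0.4731 -0.0816  0.0448] x [ 0.916 -0.4    0.027] y [ 0.027 -0.006 -1.   ] z [0.4   0.916 0.005] f [ 0.7  0.5 -1.8] g 0.101 j [-0.17  0.37 -0.38  0.79 -0.    0.24]
```

View pics/w3.png

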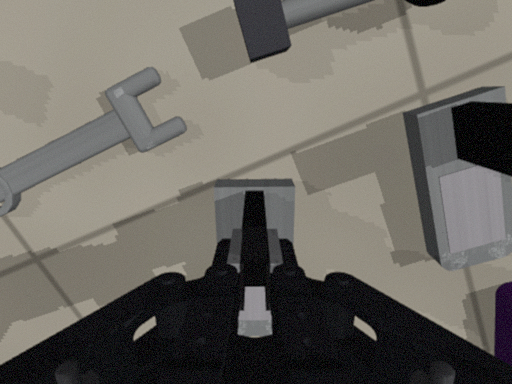

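Request:
jog_arm([
  [0,0,0,0,0,0,30],
  [-0.2,0,0,0,0,0.12,30],
  [-0.2,0.1,0,0,0,0.12,30],
  [-0.1,0.3,0,0,0,0,30],
  [0,0.1,0,0,0,0,30],
])

```text
clock: 4.93
tcp_pos: [0.4631, -0.0763, 0.0339]
orientation: [-0.69, 0.142, -0.147, 0.694]
ft_force: [0.1, 0.4, -0.2]
grip_width: 0.354
```

```bash
python3 - <<'E'
from h import *
delta([.4610,-.0742,.034],np.radians(-23.3))
E
```

```text
t 4.93 p [ 0.4631 -0.0763  0.0339] x [ 0.917 -0.4    0.005] y [ 0.008  0.004 -1.   ] z [0.4   0.917 0.007] f [ 0.1  0.4 -0.2] g 0.354 j [-0.17  0.38 -0.4   0.78  0.01  0.24]
shift units now-frame [-0.11 -0.    0.04]
turn units [-0.07 -0.04  0.05]
shift in target-frame [-0.11 -0.    0.04]
```

Request:
jog_arm([
  [-0.1,0,0,0,0,0,5],
  [0,0,0,0,0,0,5],
  [0,0,0,0,0,0,5],
  [0,0,0,0,0,0,5],
  [0,0,0,0,0,0,5],
  [0,-0.3,0,0,0,0,5],
  [0,0,0,0,0,0,5],
])

```text
clock: 5.52
tcp_pos: [0.4587, -0.0748, 0.0402]
orientation: [-0.69, 0.143, -0.145, 0.694]
ft_force: [0.6, -0.2, -1.9]
grip_width: 0.109
```

```bash
python3 - <<'E'
from h import *
st()
snap('wrist','w4.png'); snap('side','s4.png')
t=snap('top','t4.png');W=pts(t);z=W[...,2]
m=(abs(W[...,0]-.57)<.12)&(abs(W[...,1]+.35)<.14)&(z>.018)&(z<.038)
n,l,s,_=cv2.connectedComponentsWithStats(m.astype(np.uint8)); m=l==(1+np.argmax(s[1:,4]))
P=W[m][:,:2]
print('rack rect',cv2.minAreaRect((P*1000).astype(np.float32)),m.sum())
E
```

```text
t 5.52 p [ 0.4587 -0.0748  0.0402] x [ 0.917 -0.4    0.001] y [ 0.003  0.005 -1.   ] z [0.399 0.917 0.006] f [ 0.6 -0.2 -1.9] g 0.109 j [-0.16  0.37 -0.4   0.8   0.01  0.25]
rack rect ((577.4314575195312, -349.00262451171875), (219.12034606933594, 74.81971740722656), 68.17969512939453) 1834
```

View pics/w4.png

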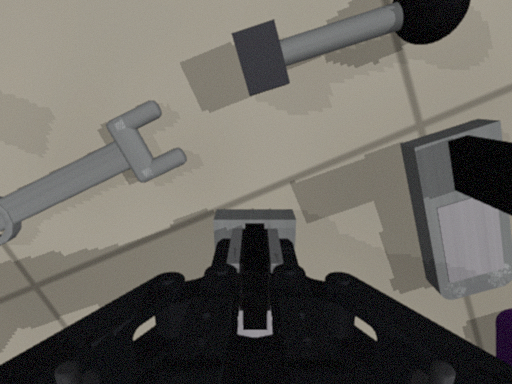

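View pics/s4.png

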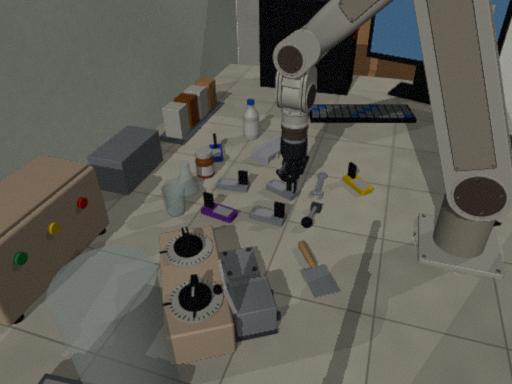

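C is gripped and lifted a few mm. The side view shows the gripper on the fin, clear of its neighbours. Next I'll carry it low to the front of the rack.

Request:
jog_arm([
  [0,-0.3,-0.3,0,-0.3,0,5],
  [0.2,0,-0.6,0,0,0,5],
  [0.3,0,-0.8,0,0,0,5],
  [0.3,0,-0.9,0,0,0,5],
  [0.3,0,-0.9,0,0,0,5],
  [0.3,0,-0.9,0,0,0,5],
  [0.3,0,-0.9,0,0,0,5],
  [0.3,0,-0.9,0,0,0,5],
])

```text
clock: 6.33
tcp_pos: [0.4453, -0.238, 0.0439]
orientation: [-0.692, 0.131, -0.127, 0.698]
ft_force: [0.5, 0.9, -1.7]
grip_width: 0.107
```

```bash
cat >> h.py <<'E'
RC=np.array([.5774,-.3490]); RY=np.radians(-21.82)
def rk(x,y,c=None,a=None):
    c=RC if c is None else c; a=RY if a is None else a
    return c+x*np.array([np.cos(a),np.sin(a)])+y*np.array([-np.sin(a),np.cos(a)])
E
python3 - <<'E'
from h import *
p=rk(-.134,-.0265); print(p)
delta([*p,.046],RY)
E
```

```text
[ 0.44315044 -0.32379472]
t 6.33 p [ 0.4453 -0.238   0.0439] x [ 0.933 -0.359 -0.006] y [-0.003  0.009 -1.   ] z [0.359 0.933 0.007] f [ 0.5  0.9 -1.7] g 0.107 j [-0.49  0.43 -0.28  0.86  0.01 -0.13]
shift units now-frame [ 1.15 -0.11 -3.23]
turn units [-0.07  0.13 -0.06]
shift in target-frame [ 1.2  -0.08 -3.22]
```

Request:
jog_arm([
  [0.3,-0.1,-0.8,0,0.1,0,5],
  [0.4,0,-0.9,0,0,0,5],
  [0.3,0,-0.9,0,0,0,5],
  [0.1,0,-0.5,0,0,0,5],
  [0,0,-0.1,0,0,0,5],
  [0,0,0,0,0,0,5],
])

```text
clock: 6.83
tcp_pos: [0.4389, -0.3304, 0.0436]
orientation: [-0.691, 0.137, -0.133, 0.697]
ft_force: [0.6, -0.1, -2.9]
grip_width: 0.112
```

```bash
python3 - <<'E'
from h import *
p=rk(-.134,-.0265)
delta([*p,.046],RY)
snap('wrist','w5.png'); snap('side','s5.png')
t=snap('top','t5.png')
im=cv2.cvtColor(t['color'],cv2.COLOR_RGB2BGR)
cv2.imwrite('pics/t5z.png',cv2.resize(im[120:280,250:450],None,fx=4,fy=3.7,interpolation=cv2.INTER_CUBIC))
E
```

```text
t 6.83 p [ 0.4389 -0.3304  0.0436] x [ 0.927 -0.375 -0.008] y [-0.005  0.01  -1.   ] z [0.375 0.927 0.007] f [ 0.6 -0.1 -2.9] g 0.112 j [-0.65  0.51 -0.15  0.92  0.   -0.26]
shift units now-frame [ 0.06 -0.1   0.31]
turn units [-0.07 -0.03 -0.08]
shift in target-frame [ 0.06 -0.1   0.31]
```

View pics/w5.png

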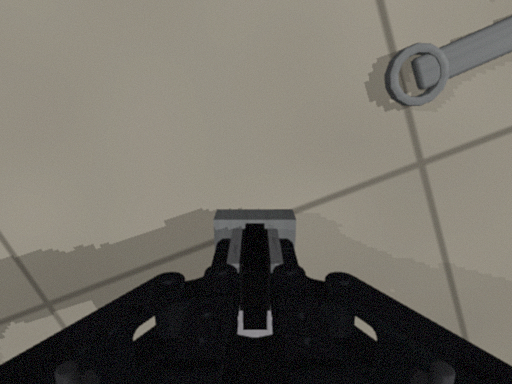

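View pics/t5z.png

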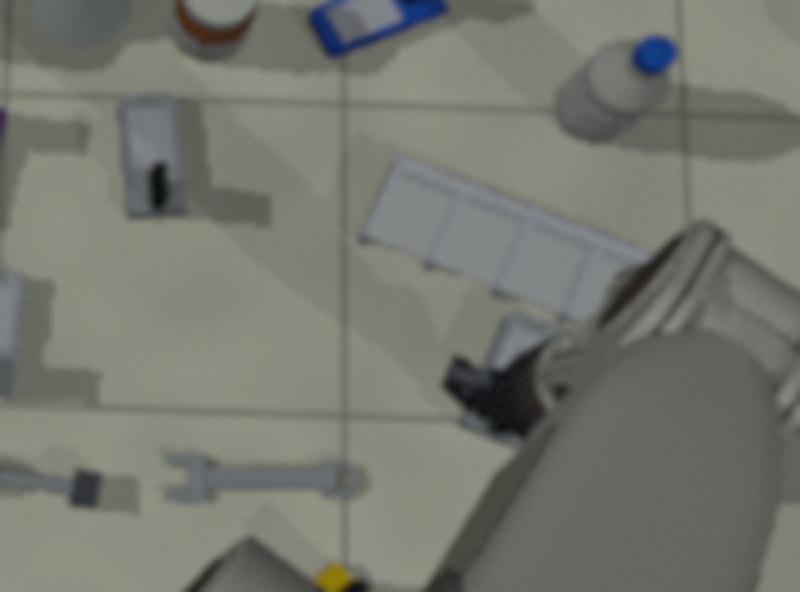

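```bash
cat >> h.py <<'E'
def loc(P):
    d=P[...,:2]-RC; c,s=np.cos(RY),np.sin(RY); return np.stack([d[...,0]*c+d[...,1]*s,-d[...,0]*s+d[...,1]*c],-1)
def rackmap(c,f,x0=-.16,x1=.05,y0=-.13,y1=.13,z=0.03,sc=3000):
    """orthorectified picture at height z, rack local frame; up = +x, left = +y"""
    nx=int((x1-x0)*sc); ny=int((y1-y0)*sc)
    i,j=np.mgrid[:nx,:ny]; X=x1-i/sc; Y=y1-j/sc
    a=RY; P=np.stack([RC[0]+X*np.cos(a)-Y*np.sin(a),RC[1]+X*np.sin(a)+Y*np.cos(a),np.full_like(X,z)],-1)
    T=np.linalg.inv(c['T']); Q=P@T[:3,:3].T+T[:3,3]; K=c['intrinsics']
    u=(Q[...,0]/Q[...,2]*K[0,0]+K[0,2]).astype(np.float32); v=(Q[...,1]/Q[...,2]*K[1,1]+K[1,2]).astype(np.float32)
    im=cv2.remap(cv2.cvtColor(c['color'],cv2.COLOR_RGB2BGR),u,v,cv2.INTER_CUBIC)
    for y in [79.5,26.5,-26.5,-79.5]:
        q=int((y1-y/1000)*sc); cv2.line(im,(q,0),(q,nx),(0,255,0),1)
    q=int((x1+.035)*sc); cv2.line(im,(0,q),(ny,q),(0,0,255),1)
    cv2.imwrite('pics/'+f,im)
E
python3 - <<'E'
from h import *
c=dict(np.load('pics/t5.png.npz')); W=pts(c); rackmap(c,'rm5.png')
L=loc(W); z=W[...,2]
m=(L[...,0]<-.04)&(L[...,0]>-.14)&(abs(L[...,1]+.0265)<.045)&(z>.012)&(z<.04)
Q=L[m]; Z=z[m]
for x0 in np.arange(-.11,-.04,.006):
    k=(Q[:,0]>=x0)&(Q[:,0]<x0+.006)
    if k.sum()>2: print(round(x0,3),k.sum(),'y max/min',Q[k,1].max().round(4),Q[k,1].min().round(4),'z',np.median(Z[k]).round(4))
s=dict(np.load('pics/s5.png.npz')); rackmap(s,'rms5.png')
E
```

```text
-0.098 8 y max/min -0.0105 -0.0207 z 0.0255
-0.092 9 y max/min -0.0102 -0.0221 z 0.0258
-0.086 16 y max/min -0.0107 -0.0257 z 0.0249
-0.08 11 y max/min -0.0115 -0.0303 z 0.0255
-0.074 21 y max/min -0.0108 -0.0359 z 0.0245
-0.068 21 y max/min -0.0107 -0.0395 z 0.0257
-0.062 23 y max/min -0.0109 -0.043 z 0.0255
-0.056 30 y max/min -0.0109 -0.0486 z 0.0251
-0.05 16 y max/min -0.0156 -0.0521 z 0.0245
```

View pics/rm5.png

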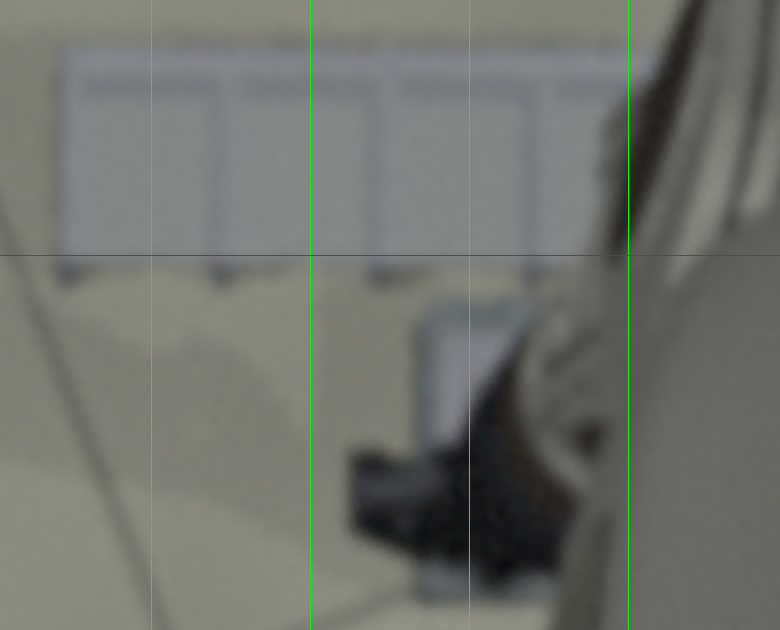

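View pics/rms5.png

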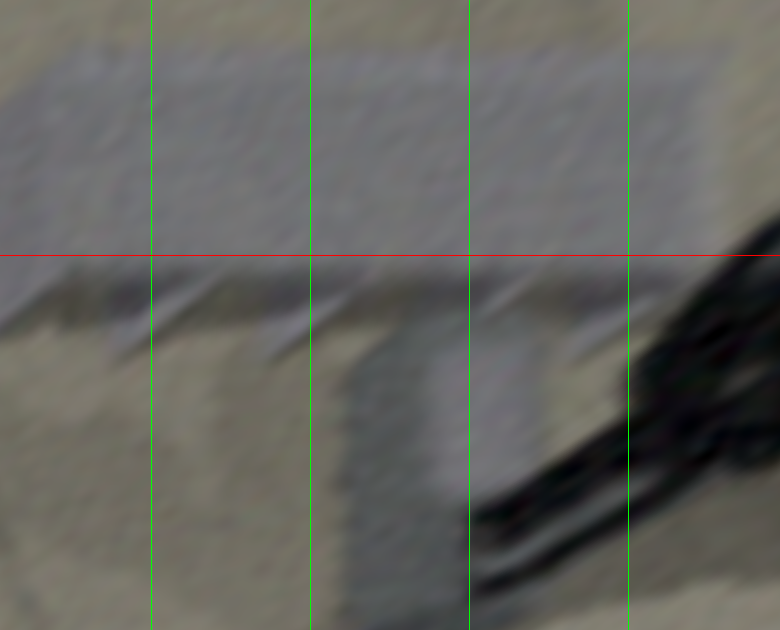

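Request:
jog_arm([
  [0,0,0.2,-0.1,0,-0.1,5],
  [0,0.2,0.1,0,0,0,5],
  [0,0.1,0,0,0,0,5],
  [0,0,0,0,0,0,5],
])

```text
clock: 7.32
tcp_pos: [0.4428, -0.3168, 0.0358]
orientation: [0.696, -0.132, 0.133, -0.694]
ft_force: [0.4, 0.0, -1.9]
grip_width: 0.108
```

```bash
cat >> h.py <<'E'
def edge(c,y,x0=-.13,x1=-.04,hw=.045):
    W=pts(c); L=loc(W); z=W[...,2]
    m=(L[...,0]<x1)&(L[...,0]>x0)&(abs(L[...,1]-y)<hw)&(z>.0085)&(z<.04)
    Q=L[m]; Z=z[m]; print('nose x',np.sort(Q[:,0])[-4:].round(4))
    for x in np.arange(x0,x1,.01):
        k=(Q[:,0]>=x)&(Q[:,0]<x+.01)
        if k.sum()>2: print(round(x,3),k.sum(),'ymax,min',Q[k,1].max().round(4),Q[k,1].min().round(4),'z',np.median(Z[k]).round(4))
E
python3 - <<'E'
from h import *
p=rk(-.134,-.0265)
delta([*p,.034],RY)
c=snap('top','t6.png'); edge(c,-.0265)
E
```

```text
t 7.32 p [ 0.4428 -0.3168  0.0358] x [ 0.93  -0.367  0.002] y [ 0.001 -0.003 -1.   ] z [ 0.367  0.93  -0.003] f [ 0.4  0.  -1.9] g 0.108 j [-0.62  0.5  -0.19  0.88 -0.   -0.24]
shift units now-frame [ 0.12  0.07 -0.26]
turn units [0.03 0.04 0.02]
shift in target-frame [ 0.12  0.07 -0.26]
nose x [-0.0489 -0.048  -0.0474 -0.0469]
-0.1 10 ymax,min 0.0024 -0.0078 z 0.0171
-0.09 15 ymax,min 0.002 -0.0105 z 0.0174
-0.08 29 ymax,min 0.0024 -0.0195 z 0.0176
-0.07 29 ymax,min 0.0029 -0.0248 z 0.0191
-0.06 44 ymax,min 0.0029 -0.0341 z 0.0186
-0.05 9 ymax,min -0.0074 -0.0305 z 0.019
```

Request:
jog_arm([
  [0,0,-0.25,0,0,0,5],
  [0,0,0,0,0,0,5],
  [0,0,0,0,0,0,5],
  [0,0,0,0,0,0,5],
])

```text
clock: 7.7
tcp_pos: [0.4405, -0.3228, 0.0359]
orientation: [0.696, -0.132, 0.132, -0.694]
ft_force: [-0.9, 0.0, -2.0]
grip_width: 0.11
```

```bash
python3 - <<'E'
from h import *
p=rk(-.134,-.0265)
delta([*p,.034],RY)
c=snap('top','t7.png'); edge(c,-.0265)
E
```

```text
t 7.7 p [ 0.4405 -0.3228  0.0359] x [ 0.93  -0.367  0.002] y [ 0.    -0.003 -1.   ] z [ 0.367  0.93  -0.003] f [-0.9  0.  -2. ] g 0.11 j [-0.63  0.5  -0.19  0.88 -0.   -0.26]
shift units now-frame [0.11 0.08 0.  ]
turn units [0.03 0.05 0.02]
shift in target-frame [0.11 0.08 0.  ]
nose x [-0.0481 -0.048  -0.0477 -0.0469]
-0.1 11 ymax,min -0.004 -0.0133 z 0.0175
-0.09 18 ymax,min -0.0037 -0.0188 z 0.0191
-0.08 27 ymax,min -0.0041 -0.025 z 0.0186
-0.07 35 ymax,min -0.004 -0.0335 z 0.0189
-0.06 43 ymax,min -0.0037 -0.0412 z 0.018
-0.05 13 ymax,min -0.0092 -0.0444 z 0.0187
```

Request:
jog_arm([
  [0.3,0,0,0,0.05,0,5],
  [0.3,0,0,0,0,0,5],
  [0.3,0,0,0,0,0,5],
  [0.2,0,0,0,0,0,5],
  [0,0,0,0,0,0,5],
])

```text
clock: 8.17
tcp_pos: [0.4694, -0.335, 0.0363]
orientation: [0.696, -0.133, 0.135, -0.693]
ft_force: [0.5, -0.2, -2.0]
grip_width: 0.108
```

```bash
python3 - <<'E'
from h import *
delta([*rk(-.054,-.0265),.034],RY)
E
```

```text
t 8.17 p [ 0.4694 -0.335   0.0363] x [ 0.928 -0.373  0.004] y [ 0.002 -0.004 -1.   ] z [ 0.373  0.928 -0.003] f [ 0.5 -0.2 -2. ] g 0.108 j [-0.62  0.55 -0.1   0.92 -0.   -0.24]
shift units now-frame [2.06 0.1  0.03]
turn units [ 0.03 -0.01  0.03]
shift in target-frame [2.06 0.09 0.03]
```

Entered without contact. Next I'll go deeper.

Request:
jog_arm([
  [0.3,0,0,0,0,0,5],
  [0.4,0,0,0,0,0,5],
  [0.4,0,0,0,0,0,5],
  [0.3,0,0,0,0,0,5],
  [0.2,0,0,0,0,0,5],
  [0,0,0,0,0,0,5],
])

```text
clock: 8.67
tcp_pos: [0.5089, -0.3504, 0.0354]
orientation: [0.695, -0.134, 0.134, -0.693]
ft_force: [-0.2, -0.7, -1.0]
grip_width: 0.111
```

```bash
python3 - <<'E'
from h import *
delta([*rk(-.054,-.0265),.034],RY)
E
```

```text
t 8.67 p [ 0.5089 -0.3504  0.0354] x [ 0.928 -0.372  0.001] y [ 0.    -0.003 -1.   ] z [ 0.372  0.928 -0.003] f [-0.2 -0.7 -1. ] g 0.111 j [-0.6   0.62  0.03  0.98 -0.   -0.22]
shift units now-frame [0.36 0.06 0.01]
turn units [ 0.03 -0.    0.01]
shift in target-frame [0.36 0.06 0.01]
```

Request:
jog_arm([
  [0.15,0.05,0,0,0,0,5],
  [0.15,0.05,0,0,0,0,5],
  [0.15,0,0,0,0,0,5],
  [0.1,0,0,0,0,0,5],
])

```text
clock: 9.0
tcp_pos: [0.5105, -0.3507, 0.0341]
orientation: [-0.693, 0.143, -0.127, 0.695]
ft_force: [-4.0, 2.8, 3.2]
grip_width: 0.112
```

```bash
python3 - <<'E'
from h import *
delta([*rk(-.054,-.0265),.034],RY)
E
```

```text
t 9.0 p [ 0.5105 -0.3507  0.0341] x [ 0.927 -0.374 -0.023] y [-0.022  0.007 -1.   ] z [ 0.374  0.927 -0.002] f [-4.   2.8  3.2] g 0.112 j [-0.6   0.64  0.06  1.01 -0.01 -0.22]
shift units now-frame [ 0.3 -0.  -0. ]
turn units [ 0.02 -0.02 -0.21]
shift in target-frame [ 0.3   0.01 -0.  ]
```

Request:
jog_arm([
  [0.2,0,0,0,0,-0.2,5],
  [0.2,0,0,0,0,0,5],
  [0.1,0,0,0,0,0,5],
])

```text
clock: 9.25
tcp_pos: [0.5105, -0.3506, 0.0342]
orientation: [-0.693, 0.144, -0.127, 0.695]
ft_force: [-2.5, 1.0, 4.2]
grip_width: 0.109
```

```bash
python3 - <<'E'
from h import *
delta([*rk(-.054,-.0265),.034],RY)
c=snap('top','t8.png'); s=snap('side','s8.png')
rackmap(c,'rm8.png')
im=cv2.cvtColor(s['color'],cv2.COLOR_RGB2BGR)
cv2.imwrite('pics/s8z.png',cv2.resize(im[110:210,220:340],None,fx=6,fy=6,interpolation=cv2.INTER_CUBIC))
E
```

```text
t 9.25 p [ 0.5105 -0.3506  0.0342] x [ 0.926 -0.376 -0.025] y [-0.023  0.008 -1.   ] z [ 0.376  0.927 -0.001] f [-2.5  1.   4.2] g 0.109 j [-0.6   0.64  0.07  1.02 -0.01 -0.21]
shift units now-frame [ 0.3  0.  -0. ]
turn units [ 0.01 -0.04 -0.24]
shift in target-frame [ 0.3   0.01 -0.01]
```

View pics/rm8.png

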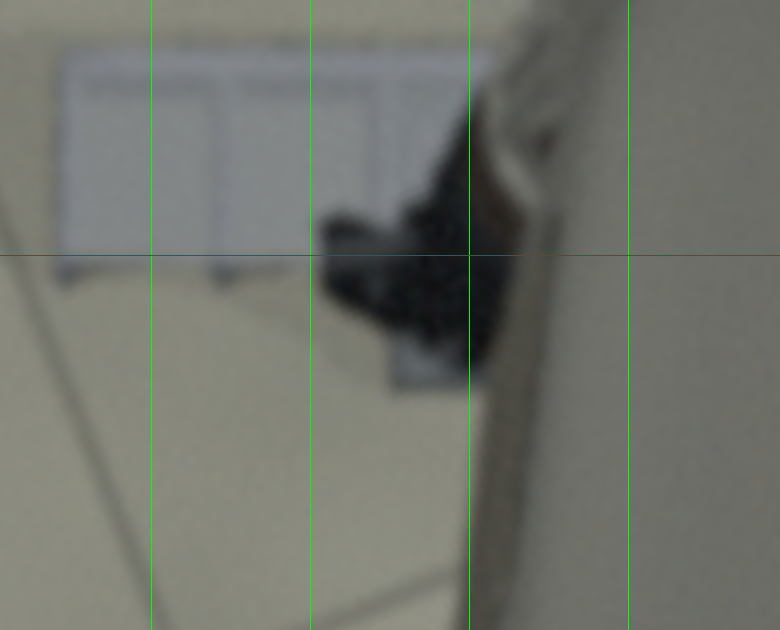

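View pics/s8z.png

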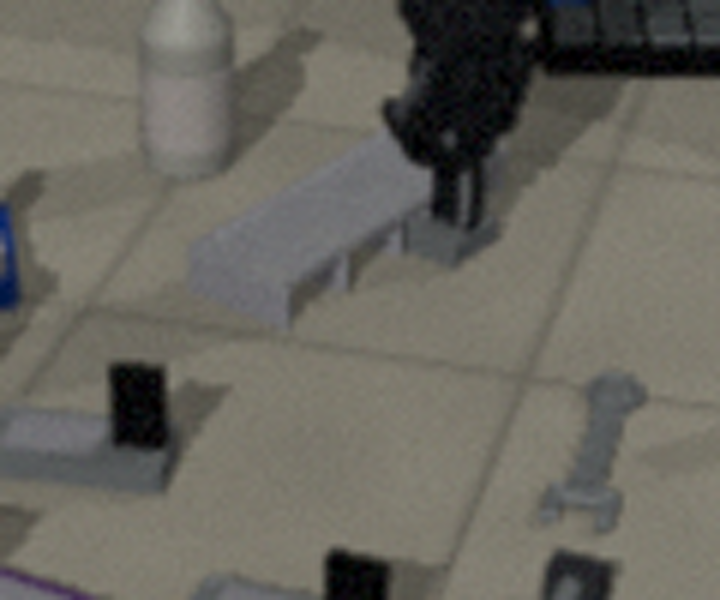

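```bash
cat >> h.py <<'E'
RC=RC-.0015*np.array([np.cos(RY),np.sin(RY)])
E
python3 - <<'E'
from h import *
c=dict(np.load('pics/t8.png.npz')); W=pts(c); L=loc(W); z=W[...,2]
m=(L[...,0]<-.03)&(L[...,0]>-.11)&(abs(L[...,1]+.0265)<.03)&(z>.008)&(z<.022)
print(m.sum(),np.sort(L[m][:,0])[:12].round(4), L[m][:,1].max(), np.median(z[m]))
m=(abs(L[...,0])<.06)&(abs(L[...,1]-.06)<.03)&(z>.02)&(z<.04)
print('roof x',np.sort(L[m][:,0])[[0,5,20,-20,-5,-1]].round(4))
E
```

```text
33 [-0.0712 -0.0708 -0.0707 -0.0702 -0.0699 -0.0698 -0.0698 -0.0696 -0.0693
 -0.0693 -0.0693 -0.0691] -0.0041641548601329785 0.01630317695311434
roof x [-0.0355 -0.0343 -0.0328  0.0351  0.0377  0.0387]
```

By depth the rear edge stands at rack x ≈ -70.5 mm, and home is -70, so it is on the stop. I'll give it one firmer push, then release.

Request:
jog_arm([
  [0.4,0,0,0,0,-0.2,5],
  [0.5,0,0,0,0,0,5],
])

```text
clock: 9.52
tcp_pos: [0.5107, -0.3506, 0.0331]
orientation: [-0.691, 0.153, -0.12, 0.697]
ft_force: [-28.0, 11.9, 18.9]
grip_width: 0.104
```

Request:
jog_arm([
  [0,0,0,0,0,0,28],
  [0,0,0,0,0,0,28],
  [0,0,0,0,0,0,28],
  [0,-0.5,0,0,0,0,28],
  [0,-1,0,0,0,0,28],
  [0,-1,0,0,0,0,28],
  [0,-1,0,0,0,0,28],
  [0,-1,0,0,0,0,28],
])

```text
clock: 10.18
tcp_pos: [0.5119, -0.3504, 0.1432]
orientation: [-0.689, 0.157, -0.116, 0.698]
ft_force: [0.7, 0.1, -0.9]
grip_width: 0.327
```

```bash
python3 - <<'E'
from h import *
st()
c=snap('wrist','w9.png'); t=snap('top','t9.png')
p=rk(-.02,-.0265); print('want',p)
cass(c,*rk(-.05,-.0265),rad=.05)
W=pts(t)
for k,(x,y) in dict(A=(.65,-.08),B=(.5,.0375)).items(): print(k); cass(t,x,y,W=W)
E
```

```text
t 10.18 p [ 0.5119 -0.3504  0.1432] x [ 0.924 -0.379 -0.06 ] y [-0.054  0.025 -0.998] z [0.379 0.925 0.002] f [ 0.7  0.1 -0.9] g 0.327 j [-0.6   0.58  0.25  1.31 -0.01 -0.21]
want [ 0.54759051 -0.36561006]
origin [ 0.5175 -0.3533] yaw 67.7 size [57.9 40. ] fin [ 0.5126 -0.3516] n 1654 568 fin from body [ 0.5046 -0.3848] (array([ 514. , -352.2]), array([10. , 28.5]), 67.8)
A
origin [ 0.6501 -0.0788] yaw 5.9 size [101.6  44.3] fin [ 0.6161 -0.0817] n 416 43 fin from body [ 0.6163 -0.0823] (array([616.6, -81.9]), array([28.5,  9.7]), 7.5)
B
origin [0.5001 0.0375] yaw -5.4 size [ 43.9 101.2] fin [0.4657 0.0405] n 453 38 fin from body [0.4662 0.0407] (array([465.9,  40.6]), array([ 9.7, 27.5]), 84.3)
```

View pics/w9.png

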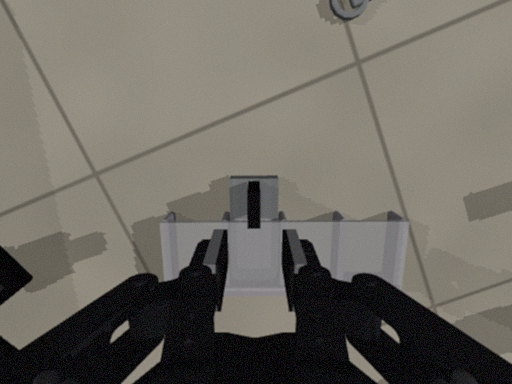

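C is home: its fin is outside, and both the 30 N push against the stop and the depth reading agree. Next is B.

```bash
python3 - <<'E'
from h import *
delta([.4665,.0407,.165],np.radians(-5.4))
E
```

```text
t 10.28 p [ 0.515  -0.3525  0.1478] x [ 0.924 -0.379 -0.049] y [-0.045  0.019 -0.999] z [0.379 0.925 0.   ] f [ 0.3 -0.9  1. ] g 0.32 j [-0.6   0.57  0.26  1.3  -0.01 -0.21]
shift units now-frame [-7.78 -0.3  13.82]
turn units [-0.07 -2.81 -0.46]
shift in target-frame [-3.41 -0.69 15.47]
```

Request:
jog_arm([
  [0,-0.5,0,0,0,-0.45,45],
  [-0.3,-0.3,0.8,0,-1,0,45],
  [-0.3,0,0.9,0,-1,0,45],
  [-0.3,0,0.9,0,-0.8,0,45],
  [-0.2,0,1,0,0,0,45],
  [-0.2,0,1,0,0,0,45],
  [-0.2,0,1,0,0,0,45],
  [-0.2,0,1,0,0,0,45],
])

```text
clock: 10.95
tcp_pos: [0.5065, -0.1846, 0.1672]
orientation: [0.709, -0.025, 0.038, -0.704]
ft_force: [0.4, -0.2, 0.2]
grip_width: 0.525
```

Request:
jog_arm([
  [-0.2,0,1,0,0,0,45],
  [-0.2,0,1,0,0,0,45],
  [-0.2,0,1,0,0,0,45],
  [-0.2,0,1,0,0,0,45],
  [-0.2,0,1,0,0,0,45],
  [-0.2,0,1,0,0,0,45],
  [-0.2,0,0.8,0,0,0,45],
  [0,0,0.4,0,0,0,45],
])

```text
clock: 11.62
tcp_pos: [0.4891, 0.0095, 0.1636]
orientation: [0.709, -0.02, 0.041, -0.704]
ft_force: [-0.0, 0.3, -0.1]
grip_width: 0.529
```

```bash
python3 - <<'E'
from h import *
c=snap('wrist','w10.png')
cen,a,f=cass(c,.5,.0375)
fin=cen-.034*np.array([np.cos(a),np.sin(a)])
delta([*fin,.165],a)
E
```

```text
origin [0.499  0.0381] yaw -5.3 size [ 44.3 100.5] fin [0.4637 0.0406] n 3921 564 fin from body [0.4651 0.0413] (array([464.9,  41. ]), array([10.4, 28.2]), 85.3)
t 11.67 p [0.4898 0.0104 0.1637] x [ 0.996 -0.084  0.03 ] y [ 0.03  -0.007 -1.   ] z [ 0.084  0.996 -0.004] f [0.1 1.7 0.9] g 0.529 j [ 0.03  0.25 -0.2   1.1  -0.01  0.11]
shift units now-frame [-1.08 -0.09  1.15]
turn units [0.04 0.08 0.29]
shift in target-frame [-1.09 -0.05  1.14]
```

Request:
jog_arm([
  [-0.4,0,0.5,0,0.1,0.3,40],
  [-0.4,0,0.45,0,0,0,40],
  [-0.2,0.2,0.1,0,0,0,40],
  [0,0,0,0,0,0,40],
  [0,0,0,0,0,0,40],
])

```text
clock: 12.08
tcp_pos: [0.4698, 0.0383, 0.1575]
orientation: [0.708, -0.032, 0.034, -0.704]
ft_force: [0.5, 0.6, 0.8]
grip_width: 0.468
```

```bash
python3 - <<'E'
from h import *
c=snap('wrist','w11.png')
cen,a,f=cass(c,.5,.0375)
delta([.4665,.041,.034],a)
E
```

```text
origin [0.499 0.038] yaw -5.2 size [ 44.1 100.8] fin [0.4631 0.0413] n 3948 466 fin from body [0.4652 0.0411] (array([464.8,  41.1]), array([ 9.1, 28.3]), 84.3)
t 12.13 p [0.4696 0.0381 0.1574] x [ 0.996 -0.095  0.003] y [ 0.002 -0.006 -1.   ] z [ 0.095  0.996 -0.006] f [0.1 0.1 0.6] g 0.466 j [ 0.08  0.24 -0.23  1.1  -0.01  0.18]
shift units now-frame [-0.15  4.93  0.13]
turn units [ 0.05 -0.04  0.03]
shift in target-frame [-0.14  4.93  0.1 ]
```

Request:
jog_arm([
  [-0.1,0.7,0.1,0,0,0,35],
  [-0.05,0.9,0,0,0,0,35],
  [-0.05,0.9,0,0,0,0,35],
  [-0.05,0.9,0,0,0,0,35],
  [-0.05,0.7,0,0,0,0,35],
  [-0.05,0.3,0,0,0,0,35],
])

```text
clock: 12.63
tcp_pos: [0.4696, 0.0356, 0.0471]
orientation: [0.708, -0.03, 0.043, -0.704]
ft_force: [-0.4, 0.9, -0.4]
grip_width: 0.408
```

```bash
python3 - <<'E'
from h import *
delta([.4665,.041,.034],np.radians(-5.2))
E
```

```text
t 12.63 p [0.4696 0.0356 0.0471] x [ 0.995 -0.103  0.018] y [ 0.018 -0.007 -1.   ] z [ 0.103  0.995 -0.005] f [-0.4  0.9 -0.4] g 0.408 j [ 0.08  0.36 -0.39  0.8  -0.01  0.18]
shift units now-frame [-0.16  0.52  0.21]
turn units [ 0.05 -0.11  0.17]
shift in target-frame [-0.15  0.53  0.2 ]
```

Request:
jog_arm([
  [-0.1,0.3,0.15,0,-0.1,0.15,30],
  [-0.05,0.2,0.05,0,0,0,30],
  [0,0,0,0,0,0,30],
  [0,0,0,0,0,0,30],
])

```text
clock: 12.97
tcp_pos: [0.4667, 0.0394, 0.0329]
orientation: [0.708, -0.034, 0.033, -0.704]
ft_force: [1.6, -0.0, 0.3]
grip_width: 0.347
```

```bash
python3 - <<'E'
from h import *
delta([.4665,.041,.034],np.radians(-5.2))
E
```

```text
t 12.97 p [0.4667 0.0394 0.0329] x [ 0.996 -0.094 -0.001] y [-0.001 -0.006 -1.   ] z [ 0.094  0.996 -0.006] f [ 1.6 -0.   0.3] g 0.347 j [ 0.09  0.39 -0.4   0.79 -0.01  0.18]
shift units now-frame [-0.01 -0.05  0.06]
turn units [ 0.06 -0.03 -0.01]
shift in target-frame [-0.01 -0.05  0.06]
```

Good. Close and lift.

Request:
jog_arm([
  [0,0,0.05,0,0,0,5],
  [0,0,0,0,0,0,5],
  [0,0,0,0,0,0,5],
  [0,0,0,0,0,0,5],
  [0,0,0,0,0,0,5],
  [0,-0.3,0,0,0,0,5],
  [0,-0.2,0,0,0,0,5],
  [0,0,0,0,0,0,5],
])

```text
clock: 13.63
tcp_pos: [0.4688, 0.0413, 0.0493]
orientation: [0.708, -0.032, 0.034, -0.705]
ft_force: [0.7, 0.4, -1.4]
grip_width: 0.109
```

```bash
python3 - <<'E'
from h import *
c=snap('wrist','w12.png')
delta([*rk(-.134,.0265),.046],RY)
E
```

```text
t 13.68 p [0.4688 0.0413 0.0491] x [ 0.996 -0.094  0.004] y [ 0.004 -0.005 -1.   ] z [ 0.094  0.996 -0.005] f [-0.1 -0.1 -1.6] g 0.107 j [ 0.09  0.36 -0.38  0.83 -0.01  0.19]
shift units now-frame [  0.89   0.19 -12.59]
turn units [0.04 2.74 0.05]
shift in target-frame [  4.42   0.12 -11.82]
```

View pics/w12.png

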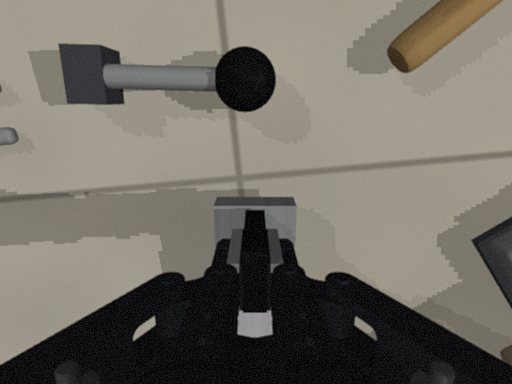

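Request:
jog_arm([
  [0,0,-0.5,0,0.9,0,5],
  [0.1,0,-0.9,0,0.9,0,5],
  [0.2,0,-0.9,0,0.9,0,5],
  [0.3,0,-0.9,0,0,0,5],
  [0.3,0,-0.9,0,0,0,5],
  [0.3,0,-0.9,0,0,0,5],
  [0.3,0,-0.9,0,0,0,5],
  [0.3,0,-0.9,0,0,0,5],
])

```text
clock: 14.35
tcp_pos: [0.4578, -0.1372, 0.0509]
orientation: [0.695, -0.131, 0.136, -0.694]
ft_force: [0.6, -0.5, -0.8]
grip_width: 0.11
```

```bash
python3 - <<'E'
from h import *
delta([*rk(-.134,.0265),.046],RY)
E
```

```text
t 14.35 p [ 0.4578 -0.1372  0.0509] x [ 0.929 -0.371  0.008] y [ 0.007 -0.003 -1.   ] z [ 0.371  0.929 -0.   ] f [ 0.6 -0.5 -0.8] g 0.11 j [-0.29  0.37 -0.36  0.83 -0.    0.09]
shift units now-frame [ 2.16  0.21 -5.03]
turn units [0.   0.01 0.08]
shift in target-frame [ 2.17  0.2  -5.03]
```

Request:
jog_arm([
  [0.4,0,-0.8,0,0,0,5],
  [0.4,0,-0.9,0,0,0,5],
  [0.4,0,-0.9,0,0,0,5],
  [0.4,0,-0.9,0,0,0,5],
  [0.2,0.1,-0.5,0,0,0,5],
  [0,0.1,-0.2,0,0,0,5],
  [0,0,0,0,0,0,5],
  [0,0,0,0,0,0,5],
])

```text
clock: 15.02
tcp_pos: [0.4589, -0.2621, 0.046]
orientation: [0.695, -0.133, 0.139, -0.693]
ft_force: [-0.0, 0.8, -1.9]
grip_width: 0.11
```

```bash
python3 - <<'E'
from h import *
delta([*rk(-.134,.0265),.036],RY)
c=snap('top','t13.png'); edge(c,.0265)
E
```

```text
t 15.02 p [ 0.4589 -0.2621  0.046 ] x [ 0.926 -0.378  0.009] y [ 0.008 -0.005 -1.   ] z [ 0.378  0.926 -0.002] f [-0.   0.8 -1.9] g 0.11 j [-0.52  0.46 -0.23  0.87 -0.   -0.13]
shift units now-frame [ 0.27  0.4  -0.4 ]
turn units [ 0.02 -0.06  0.09]
shift in target-frame [ 0.27  0.4  -0.4 ]
nose x [-0.0599 -0.0592 -0.0585 -0.058 ]
-0.1 7 ymax,min 0.0582 0.0536 z 0.0271
-0.09 14 ymax,min 0.0584 0.049 z 0.028
-0.08 20 ymax,min 0.0587 0.0402 z 0.0283
-0.07 26 ymax,min 0.0577 0.037 z 0.0283
-0.06 4 ymax,min 0.0505 0.0354 z 0.0245
```

Request:
jog_arm([
  [0,0.2,-0.3,0,-0.05,0.1,5],
  [0,0.15,-0.1,0,0,0,5],
  [0,0,0,0,0,0,5],
  [0,0,0,0,0,0,5],
])

```text
clock: 15.4
tcp_pos: [0.4546, -0.2684, 0.0363]
orientation: [-0.695, 0.134, -0.131, 0.695]
ft_force: [0.3, -0.0, -1.1]
grip_width: 0.107
```

```bash
python3 - <<'E'
from h import *
delta([*rk(-.134,.0265),.036],RY)
c=snap('top','t14.png'); edge(c,.0265)
E
```

```text
t 15.4 p [ 0.4546 -0.2684  0.0363] x [ 0.93  -0.367 -0.004] y [-0.004  0.001 -1.   ] z [ 0.367  0.93  -0.001] f [ 0.3 -0.  -1.1] g 0.107 j [-0.53  0.48 -0.23  0.87 -0.   -0.16]
shift units now-frame [ 0.34  0.01 -0.11]
turn units [ 0.01  0.05 -0.04]
shift in target-frame [ 0.34  0.01 -0.11]
nose x [-0.0612 -0.0611 -0.0598 -0.0596]
-0.1 6 ymax,min 0.0518 0.0469 z 0.0166
-0.09 14 ymax,min 0.0517 0.0401 z 0.0187
-0.08 20 ymax,min 0.0518 0.0337 z 0.017
-0.07 25 ymax,min 0.0513 0.0281 z 0.0179
```

Request:
jog_arm([
  [0.1,0,-0.1,0,0.05,0,5],
  [0.1,0,-0.03,0,0,0,5],
  [0.1,0,0,0,0,0,5],
  [0,0,0,0,0,0,5],
])

```text
clock: 15.78
tcp_pos: [0.4612, -0.2739, 0.0365]
orientation: [-0.694, 0.135, -0.132, 0.694]
ft_force: [0.2, -0.5, -2.0]
grip_width: 0.109
```

```bash
python3 - <<'E'
from h import *
delta([*rk(-.134,.0265),.036],RY)
c=snap('top','t15.png'); edge(c,.0265)
E
```

```text
t 15.78 p [ 0.4612 -0.2739  0.0365] x [ 0.928 -0.371 -0.004] y [-0.004  0.001 -1.   ] z [ 0.371  0.928 -0.001] f [ 0.2 -0.5 -2. ] g 0.109 j [-0.54  0.49 -0.21  0.88 -0.   -0.15]
shift units now-frame [ 0.01  0.02 -0.  ]
turn units [ 0.01  0.   -0.04]
shift in target-frame [ 0.01  0.02 -0.  ]
nose x [-0.0526 -0.0523 -0.0522 -0.0516]
-0.09 9 ymax,min 0.0493 0.0421 z 0.0169
-0.08 16 ymax,min 0.0488 0.0361 z 0.0162
-0.07 19 ymax,min 0.0482 0.0319 z 0.0161
-0.06 21 ymax,min 0.049 0.0256 z 0.0185
```

Edge at 48.9 mm against 48.5 wanted. Insert.

Request:
jog_arm([
  [0.3,0,0,0,0,0,5],
  [0.3,0,0,0,0,0,5],
  [0.3,0,0,0,0,0,5],
  [0.3,0,0,0,0,0,5],
  [0.2,0,0,0,0,0,5],
  [0,0,0,0,0,0,5],
])

```text
clock: 16.33
tcp_pos: [0.498, -0.2885, 0.0365]
orientation: [0.694, -0.135, 0.133, -0.694]
ft_force: [0.7, 0.4, -1.1]
grip_width: 0.11
```

```bash
python3 - <<'E'
from h import *
delta([*rk(-.054,.0265),.034],RY)
E
```

```text
t 16.33 p [ 0.498  -0.2885  0.0365] x [ 0.929 -0.371 -0.003] y [-0.003  0.    -1.   ] z [ 0.371  0.929 -0.001] f [ 0.7  0.4 -1.1] g 0.11 j [-0.52  0.55 -0.09  0.93 -0.   -0.14]
shift units now-frame [ 1.63  0.1  -0.01]
turn units [ 0.01  0.   -0.03]
shift in target-frame [ 1.63  0.1  -0.  ]
```

Request:
jog_arm([
  [0.3,0,0,0,0,0,5],
  [0.4,0,0,0,0,0,5],
  [0.3,0.05,0,0,0,0,5],
  [0.3,0.05,0,0,0,0,5],
  [0.2,0,0,0,0,0,5],
  [0.2,0,0,0,0,0,5],
])

```text
clock: 16.83
tcp_pos: [0.5368, -0.3041, 0.0352]
orientation: [-0.694, 0.137, -0.131, 0.695]
ft_force: [0.1, -0.1, -1.5]
grip_width: 0.109
```

```bash
cat >> h.py <<'E'
def rear(c,y):
    W=pts(c); L=loc(W); z=W[...,2]
    m=(L[...,0]<-.03)&(L[...,0]>-.11)&(abs(L[...,1]-y)<.03)&(z>.008)&(z<.022)
    print('rear edge',m.sum(),np.sort(L[m][:,0])[:12].round(4),'y',L[m][:,1].max().round(4),L[m][:,1].min().round(4))
E
python3 - <<'E'
from h import *
delta([*rk(-.054,.0265),.034],RY)
rear(snap('top','t16.png'),.0265)
E
```

```text
t 16.83 p [ 0.5368 -0.3041  0.0352] x [ 0.928 -0.372 -0.009] y [-0.009  0.002 -1.   ] z [ 0.372  0.928 -0.001] f [ 0.1 -0.1 -1.5] g 0.109 j [-0.51  0.63  0.04  0.99 -0.   -0.13]
shift units now-frame [-0.04  0.05 -0.  ]
turn units [ 0.01  0.   -0.08]
shift in target-frame [-0.05  0.05 -0.  ]
rear edge 44 [-0.071  -0.0708 -0.0708 -0.0704 -0.07   -0.0699 -0.0699 -0.0698 -0.0697
 -0.0693 -0.0687 -0.0681] y 0.0491 0.0286
```

Request:
jog_arm([
  [0.1,0.05,0,0,0,-0.1,5],
  [0.3,0,0,0,0,0,5],
  [0.3,0,0,0,0,0,5],
])

```text
clock: 17.13
tcp_pos: [0.5372, -0.3038, 0.0344]
orientation: [-0.692, 0.146, -0.123, 0.696]
ft_force: [-20.4, 7.7, 17.9]
grip_width: 0.107
```

```bash
python3 - <<'E'
from h import *
delta([*rk(-.054,.0265),.034],RY)
E
```

```text
t 17.13 p [ 0.5372 -0.3038  0.0344] x [ 0.927 -0.373 -0.033] y [-0.031  0.012 -0.999] z [ 0.373  0.928 -0.   ] f [-20.4   7.7  17.9] g 0.107 j [-0.51  0.65  0.07  1.03 -0.   -0.13]
shift units now-frame [-0.06  0.02 -0.02]
turn units [ 0.   -0.01 -0.32]
shift in target-frame [-0.06  0.02 -0.02]
```

On the stop with 22 N. Release and go up.

Request:
jog_arm([
  [0,0,0,0,0,0,28],
  [0,0,0,0,0,0,28],
  [0,0,0,0,0,0,28],
  [0,-0.5,0,0,0,0,28],
  [0,-1,0,0,0,0,28],
  [0,-1,0,0,0,0,28],
  [0,-1,0,0,0,-0.3,28],
  [0,-1,0,0,0,-0.3,28],
])

```text
clock: 17.8
tcp_pos: [0.5388, -0.3038, 0.1413]
orientation: [0.695, -0.127, 0.141, -0.694]
ft_force: [0.2, -0.6, -0.0]
grip_width: 0.329
```

```bash
python3 - <<'E'
from h import *
c=snap('wrist','w17.png'); t=snap('top','t17.png')
cass(t,.65,-.08)
delta([.6165,-.082,.165],np.radians(6))
E
```

```text
origin [ 0.6503 -0.0789] yaw 5.9 size [100.2  44.5] fin [ 0.6166 -0.0817] n 418 41 fin from body [ 0.6165 -0.0823] (array([616.4, -82.1]), array([27.3, 10.4]), 7.6)
t 17.9 p [ 0.5409 -0.3052  0.1463] x [ 0.927 -0.373  0.03 ] y [ 0.028 -0.011 -1.   ] z [0.373 0.928 0.   ] f [ 0.7 -0.7  0.9] g 0.33 j [-0.52  0.51  0.15  1.18  0.   -0.13]
shift units now-frame [-0.5  -0.76  9.41]
turn units [ 0.06 -4.65  0.28]
shift in target-frame [ 3.94 -0.75  8.56]
```

View pics/w17.png

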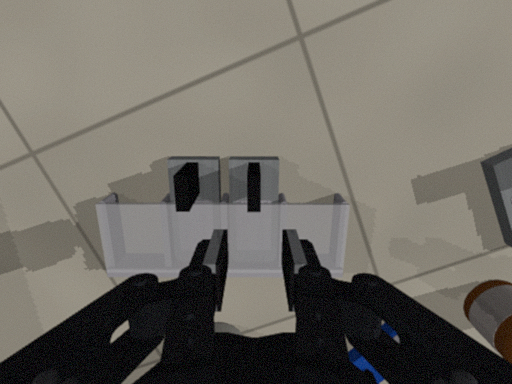

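Both B and C sit home side by side. Next is A.

Request:
jog_arm([
  [0,-0.6,0.5,0,-1,0.25,45],
  [0,-0.2,0.9,0,-1,0,45],
  [0.1,0,0.9,0,-1,0,45],
  [0.2,0,0.9,0,-1,0,45],
  [0.3,0,0.9,0,-0.65,0,45],
  [0.3,0,0.9,0,0,0,45],
  [0.3,0,0.9,0,0,0,45],
  [0.3,0,0.9,0,0,0,45],
])

```text
clock: 18.57
tcp_pos: [0.5883, -0.1356, 0.1633]
orientation: [0.708, 0.045, -0.039, -0.704]
ft_force: [0.5, -0.3, 0.0]
grip_width: 0.527
```

```bash
python3 - <<'E'
from h import *
c=snap('wrist','w18.png')
cass(c,.65,-.08)
delta([.6165,-.082,.165],np.radians(6))
E
```

```text
origin [ 0.6496 -0.0788] yaw 5.4 size [101.1  44.3] fin [ 0.6089 -0.0833] n 2119 394 fin from body [ 0.6158 -0.082 ] (array([612.7, -82.4]), array([23.2, 10.3]), 5.7)
t 18.62 p [ 0.5891 -0.1309  0.163 ] x [0.992 0.124 0.008] y [ 0.008 -0.002 -1.   ] z [-0.124  0.992 -0.003] f [ 0.5  2.5 -0.5] g 0.525 j [-0.22  0.48  0.14  1.23 -0.   -0.34]
shift units now-frame [ 1.33 -0.07  1.8 ]
turn units [0.03 0.18 0.08]
shift in target-frame [ 1.3  -0.08  1.83]
```

Request:
jog_arm([
  [0.4,0,0.6,0,0.2,0.1,42],
  [0.5,0,0.7,0,0,0,42],
  [0.3,0.1,0.3,0,0,0,42],
  [0,0,0,0,0,0,42],
  [0,0,0,0,0,0,42],
])

```text
clock: 19.03
tcp_pos: [0.6164, -0.0836, 0.156]
orientation: [0.707, 0.036, -0.04, -0.705]
ft_force: [-0.3, -0.1, 0.7]
grip_width: 0.49
```

```bash
python3 - <<'E'
from h import *
c=snap('wrist','w19.png')
cen,a,f=cass(c,.65,-.08)
delta([.6165,-.082,.034],a)
E
```

```text
origin [ 0.6496 -0.0786] yaw 5.6 size [101.1  44.1] fin [ 0.6139 -0.0822] n 3934 482 fin from body [ 0.6158 -0.0819] (array([615.4, -82.2]), array([28.3,  9.7]), 5.8)
t 19.08 p [ 0.6161 -0.0837  0.1558] x [ 0.994  0.107 -0.005] y [-0.005 -0.004 -1.   ] z [-0.107  0.994 -0.003] f [0.3 0.2 0.3] g 0.489 j [-0.13  0.53  0.21  1.25 -0.   -0.24]
shift units now-frame [0.05 4.87 0.08]
turn units [ 0.03  0.08 -0.05]
shift in target-frame [0.02 4.87 0.07]
```

View pics/w19.png

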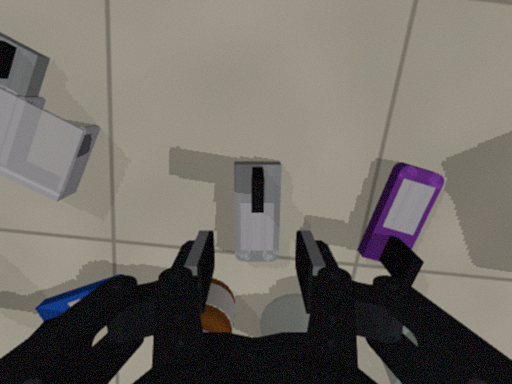

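Request:
jog_arm([
  [0,0.7,0.1,0,0.08,0,35],
  [-0.05,0.9,0,0,0,0,35],
  [-0.05,0.9,0,0,0,0,35],
  [-0.05,0.9,0,0,0,0,35],
  [-0.05,0.7,0,0,0,0,35],
  [-0.05,0.3,0,0,0,0,35],
])

```text
clock: 19.58
tcp_pos: [0.6102, -0.0909, 0.0456]
orientation: [0.709, 0.033, -0.03, -0.704]
ft_force: [-0.8, -0.3, 1.1]
grip_width: 0.409
```

```bash
python3 - <<'E'
from h import *
delta([.6165,-.082,.034],np.radians(5.7))
E
```

```text
t 19.58 p [ 0.6102 -0.0909  0.0456] x [0.996 0.089 0.003] y [ 0.004 -0.007 -1.   ] z [-0.089  0.996 -0.008] f [-0.8 -0.3  1.1] g 0.409 j [-0.14  0.61  0.03  0.99 -0.01 -0.23]
shift units now-frame [0.28 0.46 0.33]
turn units [ 0.07 -0.1   0.03]
shift in target-frame [0.29 0.46 0.33]
```

Request:
jog_arm([
  [0.15,0.2,0.2,0.05,-0.1,0,32],
  [0.1,0.2,0.1,0,0,0,32],
  [0,0,0,0,0,0,32],
  [0,0,0,0,0,0,32],
])

```text
clock: 19.92
tcp_pos: [0.6146, -0.0852, 0.034]
orientation: [0.707, 0.034, -0.034, -0.706]
ft_force: [-0.4, -0.2, 0.1]
grip_width: 0.374
```

```bash
python3 - <<'E'
from h import *
delta([.6165,-.082,.034],np.radians(5.7))
E
```

```text
t 19.92 p [ 0.6146 -0.0852  0.034 ] x [0.995 0.096 0.   ] y [ 0.    -0.002 -1.   ] z [-0.096  0.995 -0.002] f [-0.4 -0.2  0.1] g 0.374 j [-0.14  0.63  0.04  0.98 -0.   -0.23]
shift units now-frame [0.09 0.   0.12]
turn units [ 0.02 -0.03  0.  ]
shift in target-frame [0.09 0.   0.12]
```

Request:
jog_arm([
  [0.1,0,0.1,0,0,0,20],
  [0,0,0,0,0,0,5],
  [0,0,0,0,0,0,5],
  [0,0,0,0,0,0,5],
  [0,0,0,0,0,0,5],
  [0,0,0,0,0,0,5],
  [0,-0.3,0,0,0,0,5],
  [0,-0.1,0,0,0,0,5],
])

```text
clock: 20.58
tcp_pos: [0.6186, -0.0817, 0.0472]
orientation: [0.707, 0.036, -0.033, -0.705]
ft_force: [0.6, 0.9, -0.4]
grip_width: 0.11
```

```bash
python3 - <<'E'
from h import *
c=snap('wrist','w20.png')
delta([*rk(-.145,.0795),.044],RY)
E
```

```text
t 20.63 p [ 0.6186 -0.0817  0.0473] x [0.995 0.097 0.004] y [ 0.004 -0.002 -1.   ] z [-0.097  0.995 -0.002] f [ 1.4 -0.7 -1.4] g 0.104 j [-0.13  0.62  0.06  1.01 -0.   -0.23]
shift units now-frame [-6.42  0.12 -4.96]
turn units [0.01 4.57 0.04]
shift in target-frame [-3.42  0.13 -7.36]
```

View pics/w20.png

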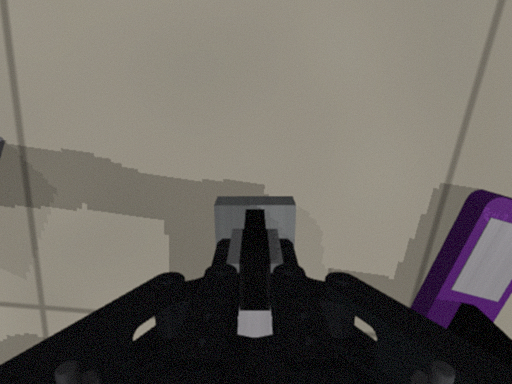

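Request:
jog_arm([
  [-0.5,0,0,0,0,0,5],
  [-0.9,0,0,0,0,0,5],
  [-0.9,0,0,0,0,0,5],
  [-0.9,0,-0.2,0,0.8,0,5],
  [-0.9,0,-0.4,0,0.9,0,5],
  [-0.5,0,-0.6,0,0.9,0,5],
  [-0.3,0,-0.7,0,0.9,0,5],
  [0,0,-0.7,0,0.9,0,5],
])

```text
clock: 21.3
tcp_pos: [0.4851, -0.1499, 0.0486]
orientation: [-0.694, 0.129, -0.136, 0.695]
ft_force: [0.3, 0.6, -1.6]
grip_width: 0.111
```

```bash
python3 - <<'E'
from h import *
delta([*rk(-.145,.0795),.044],RY)
E
```

```text
t 21.3 p [ 0.4851 -0.1499  0.0486] x [ 0.93  -0.367  0.01 ] y [ 0.01  -0.001 -1.   ] z [0.367 0.93  0.003] f [ 0.3  0.6 -1.6] g 0.111 j [-0.3   0.42 -0.29  0.85  0.    0.08]
shift units now-frame [ 0.51  0.18 -2.85]
turn units [-0.03  0.04  0.1 ]
shift in target-frame [ 0.53  0.18 -2.84]
```

Request:
jog_arm([
  [0.2,0.1,-0.8,0,0,0.1,5],
  [0.2,0.1,-0.9,0,0,0,5],
  [0.1,0.1,-0.7,0,0,0,5],
  [0,0,-0.2,0,0,0,5],
  [0,0,0,0,0,0,5],
  [0,0,0,0,0,0,5],
])

```text
clock: 21.8
tcp_pos: [0.4709, -0.2207, 0.0434]
orientation: [-0.693, 0.134, -0.136, 0.695]
ft_force: [1.0, 0.0, -2.1]
grip_width: 0.112
```

```bash
python3 - <<'E'
from h import *
delta([*rk(-.134,.0795),.036],RY)
c=snap('top','t21.png'); edge(c,.0795)
E
```

```text
t 21.8 p [ 0.4709 -0.2207  0.0434] x [ 0.927 -0.376  0.003] y [ 0.004  0.001 -1.   ] z [0.376 0.927 0.002] f [ 1.   0.  -2.1] g 0.112 j [-0.44  0.45 -0.25  0.86  0.   -0.05]
shift units now-frame [0.44 0.3  0.  ]
turn units [-0.02 -0.04  0.03]
shift in target-frame [0.44 0.29 0.  ]
nose x [-0.0653 -0.065  -0.0631 -0.0622]
-0.1 4 ymax,min 0.1016 0.0993 z 0.0195
-0.09 9 ymax,min 0.1016 0.0948 z 0.0231
-0.08 12 ymax,min 0.1016 0.0911 z 0.0218
-0.07 12 ymax,min 0.1012 0.0886 z 0.0215
```

Request:
jog_arm([
  [0.1,0.15,0,0,-0.03,0,5],
  [0.1,0.12,0,0,0,0,5],
  [0,0,0,0,0,0,5],
  [0,0,0,0,0,0,5],
])

```text
clock: 22.18
tcp_pos: [0.4773, -0.2194, 0.0364]
orientation: [-0.694, 0.131, -0.134, 0.696]
ft_force: [-0.2, -0.5, -1.2]
grip_width: 0.112
```

```bash
python3 - <<'E'
from h import *
delta([*rk(-.134,.0795),.036],RY)
c=snap('top','t22.png'); edge(c,.0795)
E
```

```text
t 22.18 p [ 0.4773 -0.2194  0.0364] x [ 0.93  -0.367  0.003] y [ 0.004  0.002 -1.   ] z [0.367 0.93  0.003] f [-0.2 -0.5 -1.2] g 0.112 j [-0.43  0.47 -0.25  0.85  0.   -0.06]
shift units now-frame [ 0.22  0.02 -0.14]
turn units [-0.03  0.04  0.03]
shift in target-frame [ 0.22  0.02 -0.14]
nose x [-0.06   -0.0596 -0.0595 -0.0565]
-0.09 4 ymax,min 0.1059 0.1019 z 0.0153
-0.08 11 ymax,min 0.1056 0.0974 z 0.0152
-0.07 13 ymax,min 0.1059 0.0942 z 0.0156
-0.06 4 ymax,min 0.1018 0.093 z 0.0179
```

Request:
jog_arm([
  [0.05,0,-0.16,0,0.03,0,5],
  [0,0,0,0,0,0,5],
  [0,0,0,0,0,0,5],
  [0,0,0,0,0,0,5],
])

```text
clock: 22.57
tcp_pos: [0.4771, -0.2232, 0.0362]
orientation: [-0.694, 0.132, -0.134, 0.695]
ft_force: [0.3, -0.4, -1.8]
grip_width: 0.113
```

```bash
python3 - <<'E'
from h import *
delta([*rk(-.134,.0795),.036],RY)
c=snap('top','t23.png'); edge(c,.0795)
E
```

```text
t 22.57 p [ 0.4771 -0.2232  0.0362] x [ 0.929 -0.369  0.003] y [ 0.004  0.002 -1.   ] z [0.369 0.929 0.003] f [ 0.3 -0.4 -1.8] g 0.113 j [-0.44  0.47 -0.24  0.86  0.   -0.06]
shift units now-frame [ 0.17  0.01 -0.  ]
turn units [-0.03  0.03  0.03]
shift in target-frame [ 0.17  0.01 -0.  ]
nose x [-0.0574 -0.057  -0.0568 -0.0554]
-0.09 4 ymax,min 0.1023 0.0995 z 0.0163
-0.08 10 ymax,min 0.1019 0.0934 z 0.017
-0.07 15 ymax,min 0.1021 0.0888 z 0.015
-0.06 6 ymax,min 0.0988 0.0869 z 0.0155
```

Request:
jog_arm([
  [0.3,0,0,0,0.03,0,5],
  [0.3,0,0,0,0,0,5],
  [0.3,0,0,0,0,0,5],
  [0.3,0,0,0,0,0,5],
  [0.2,0,0,0,0,0,5],
  [0,0,0,0,0,0,5],
])

```text
clock: 23.12
tcp_pos: [0.514, -0.2382, 0.0368]
orientation: [-0.693, 0.132, -0.136, 0.695]
ft_force: [0.9, -0.7, -1.5]
grip_width: 0.103
```

```bash
python3 - <<'E'
from h import *
delta([*rk(-.054,.0795),.034],RY)
E
```

```text
t 23.12 p [ 0.514  -0.2382  0.0368] x [ 0.928 -0.373  0.005] y [ 0.006  0.001 -1.   ] z [0.373 0.928 0.003] f [ 0.9 -0.7 -1.5] g 0.103 j [-0.44  0.53 -0.13  0.9   0.   -0.05]
shift units now-frame [1.78 0.12 0.01]
turn units [-0.03 -0.01  0.05]
shift in target-frame [1.78 0.11 0.01]
```

Request:
jog_arm([
  [0.3,0,0,0,0,0,5],
  [0.4,0,0,0,0,0,5],
  [0.4,0.05,0,0,0,0,5],
  [0.3,0.05,0,0,0,0,5],
  [0.2,0,0,0,0,-0.1,5],
  [0.2,0,0,0,0,0,5],
  [0.3,0,0,0,0,0,5],
])

```text
clock: 23.7
tcp_pos: [0.5566, -0.255, 0.036]
orientation: [-0.693, 0.135, -0.134, 0.696]
ft_force: [-27.8, 14.3, 21.2]
grip_width: 0.108
```

```bash
python3 - <<'E'
from h import *
delta([*rk(-.054,.0795),.034],RY)
rear(snap('top','t24.png'),.0795)
E
```

```text
t 23.7 p [ 0.5566 -0.255   0.036 ] x [ 0.928 -0.373 -0.003] y [-0.002  0.004 -1.   ] z [0.373 0.928 0.003] f [-27.8  14.3  21.2] g 0.108 j [-0.43  0.62  0.02  0.98  0.   -0.05]
shift units now-frame [-0.05  0.08 -0.  ]
turn units [-0.03 -0.02 -0.03]
shift in target-frame [-0.05  0.08 -0.  ]
rear edge 37 [-0.0703 -0.07   -0.0699 -0.0697 -0.0697 -0.0696 -0.0685 -0.0675 -0.0672
 -0.0671 -0.067  -0.0654] y 0.102 0.0873
```

Request:
jog_arm([
  [0,0,0,0,0,0,28],
  [0,0,0,0,0,0,28],
  [0,0,0,0,0,0,28],
  [0,-0.5,0,0,0,0,28],
  [0,-1,0,0,0,0,28],
  [0,-1,0,0,0,0,28],
  [0,-1,0,0,0,0,28],
  [0,-1,0,0,0,0,28],
])

```text
clock: 24.42
tcp_pos: [0.555, -0.2546, 0.144]
orientation: [-0.692, 0.14, -0.129, 0.697]
ft_force: [1.2, -0.5, -0.2]
grip_width: 0.331
```

Request:
jog_arm([
  [0,-1,0.9,0,0,0,5],
  [0,-1,0.9,0,0,0,5],
  [-0.3,-0.5,0.9,0,0,0,5],
  [-0.3,0,0.9,0,0,0,5],
  [-0.3,0,0.9,0,0,0,5],
  [-0.3,0,0.9,0,0,0,5],
  [-0.3,0,0.9,0,0,0,5],
  [-0.3,0,0.9,0,0,0,5],
])

```text
clock: 25.08
tcp_pos: [0.5925, -0.0731, 0.2214]
orientation: [-0.692, 0.133, -0.143, 0.695]
ft_force: [-0.2, 0.5, -0.3]
grip_width: 0.056
```

```bash
python3 - <<'E'
from h import *
st()
c=snap('wrist','w25.png'); t=snap('top','t25.png'); s=snap('side','s25.png')
rackmap(t,'rm25.png')
for y in [.0795,.0265,-.0265]: rear(t,y)
E
```

```text
t 25.08 p [ 0.5925 -0.0731  0.2214] x [ 0.923 -0.384  0.013] y [ 0.014  0.001 -1.   ] z [0.384 0.923 0.006] f [-0.2  0.5 -0.3] g 0.056 j [-0.12  0.43  0.22  1.35  0.    0.27]
rear edge 148 [-0.0711 -0.0708 -0.0705 -0.0702 -0.07   -0.0699 -0.0699 -0.0697 -0.0696
 -0.0695 -0.0693 -0.0693] y 0.1091 0.0542
rear edge 153 [-0.0716 -0.0713 -0.071  -0.0708 -0.0707 -0.0707 -0.0707 -0.0707 -0.0705
 -0.0704 -0.0703 -0.0697] y 0.0542 -0.0015
rear edge 152 [-0.0838 -0.0724 -0.0715 -0.0714 -0.071  -0.071  -0.0709 -0.0707 -0.0706
 -0.0704 -0.0703 -0.0703] y 0.0027 -0.0515
```

View pics/t25.png

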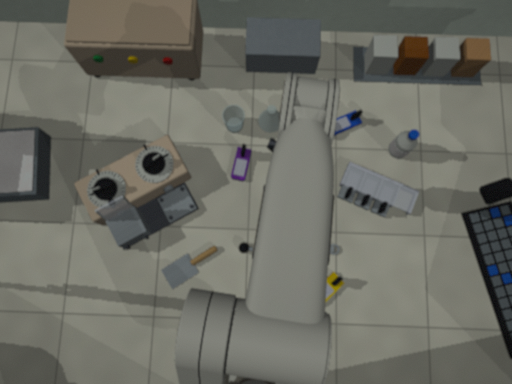

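View pics/rm25.png

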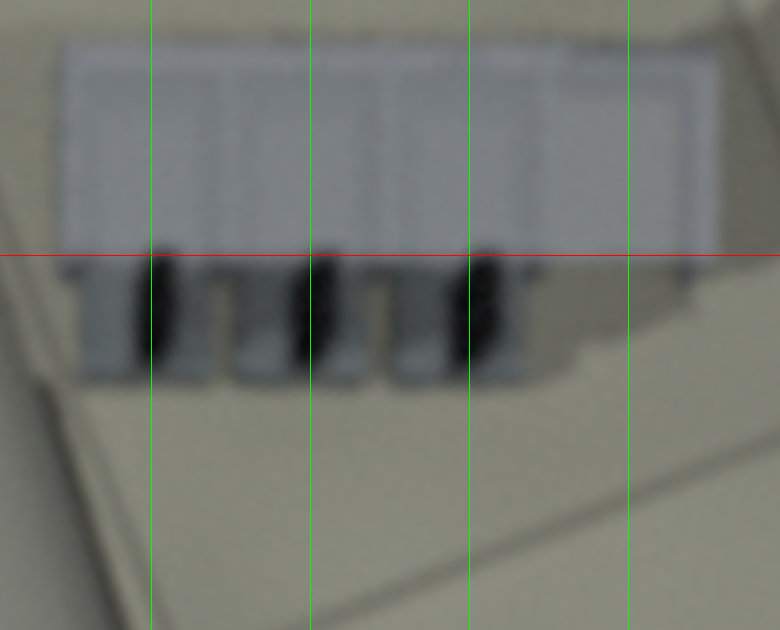

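All three cassettes are home. In the top view the rack at (380,187) has three fins outside, and all rear edges read about -70 mm. Next is the lid geometry.

```bash
python3 - <<'E'
from h import *
t=dict(np.load('pics/t25.png.npz')); W=pts(t); z=W[...,2]
# knob bars
for nm,(x,y) in dict(L=(.53,.431),Rr=(.604,.302)).items():
    m=(np.hypot(W[...,0]-x,W[...,1]-y)<.035)&(z>.128)&(z<.142)
    r=cv2.minAreaRect((W[m][:,:2]*1000).astype(np.float32)); print(nm,m.sum(),W[m][:,:2].mean(0).round(4),np.round(r[0],1),np.round(r[1],1),round(r[2],1))
m=(abs(W[...,0]-.57)<.16)&(abs(W[...,1]-.36)<.2)&(z>.082)&(z<.1)
Y=np.radians(31); 
for d in (30,30.5,31,31.5,32):
    a=np.radians(d);P=W[m][:,:2];X=P@[np.cos(a),np.sin(a)];Yy=P@[-np.sin(a),np.cos(a)]
    print(d,np.percentile(X,[1,99.5,100]).round(4),np.percentile(Yy,[0.5,99.5]).round(4),np.ptp(Yy).round(4))
s=dict(np.load('pics/s25.png.npz')); S=pts(s)
print('ball px',S[289,218].round(4),S[287,217].round(4))
im=cv2.cvtColor(s['color'],cv2.COLOR_RGB2BGR)
cv2.imwrite('pics/s25z.png',cv2.resize(im[220:350,140:300],None,fx=4.5,fy=4.5,interpolation=cv2.INTER_CUBIC))
im=cv2.cvtColor(t['color'],cv2.COLOR_RGB2BGR)
cv2.imwrite('pics/t25z.png',cv2.resize(im[130:255,65:210],None,fx=4.7,fy=4.7,interpolation=cv2.INTER_CUBIC))
E
```

```text
L 114 [0.5289 0.4315] [529.1 431.8] [16.2 54.7] 23.0
Rr 109 [0.606  0.3039] [606.9 304.4] [15.6 54.9] 37.8
30 [0.6006 0.7408 0.7439] [-0.1135  0.1827] 0.3004
30.5 [0.6016 0.7404 0.7432] [-0.1193  0.1766] 0.3001
31 [0.6024 0.7403 0.7424] [-0.1252  0.1708] 0.2998
31.5 [0.6033 0.7405 0.7427] [-0.1311  0.1649] 0.3002
32 [0.6041 0.7408 0.7434] [-0.1369  0.1589] 0.3009
ball px [0.4842 0.4143 0.117 ] [0.4878 0.4106 0.1175]
```

View pics/s25z.png

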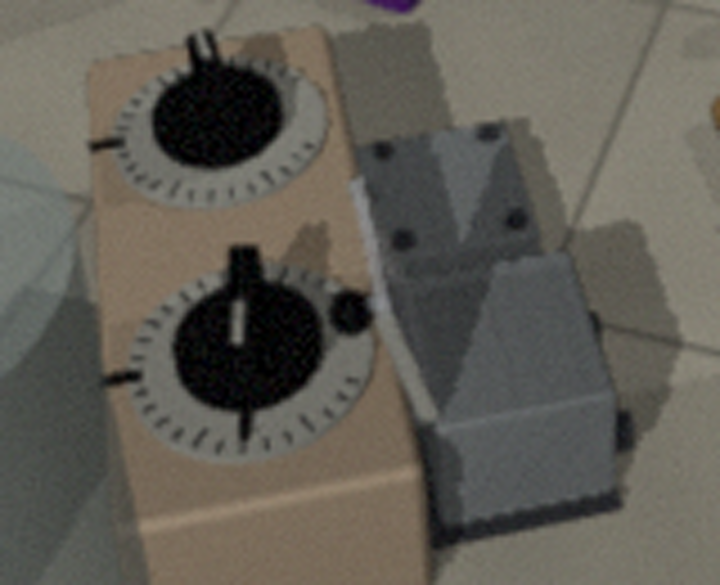

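View pics/t25z.png

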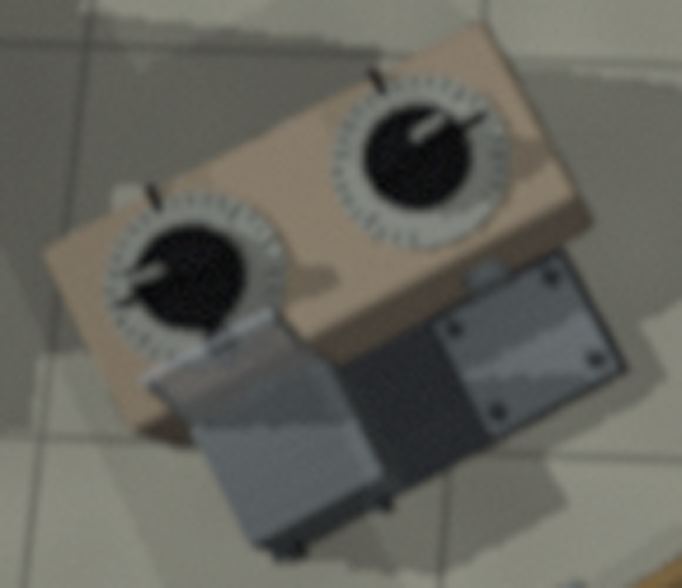

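```bash
cat >> h.py <<'E'
DY=np.radians(31.3); DU=np.array([np.cos(DY),np.sin(DY)]); DV=np.array([-np.sin(DY),np.cos(DY)])
DL=np.array([.529,.4318]); HG=DL-.077*DU
E
python3 - <<'E'
from h import *
print(HG+.042*DU)
delta([*(HG+.042*DU),.22],DY)
E
```

```text
[0.49909394 0.41361683]
t 25.23 p [ 0.5924 -0.0725  0.2212] x [ 0.925 -0.381  0.012] y [ 0.014  0.001 -1.   ] z [0.381 0.925 0.006] f [-0.1 -1.3  0.6] g 0.058 j [-0.12  0.43  0.22  1.35  0.    0.27]
shift units now-frame [-1.085e+01  1.000e-02  1.656e+01]
turn units [ 0.   -8.95  0.13]
shift in target-frame [ 6.91  0.05 18.55]
```

Request:
jog_arm([
  [-0.5,0,0.8,0,-1,0.1,0],
  [-0.4,0,0.8,0,-1,0,0],
  [-0.3,0,0.9,0,-1,0,0],
  [-0.2,0,0.9,0,-1,0,0],
  [-0.1,0,0.9,0,-1,0,0],
  [0,0,0.9,0,-1,0,0],
  [0.1,0,0.9,0,-1,0,0],
  [0.2,0,0.9,0,-1,0,0],
])

```text
clock: 25.9
tcp_pos: [0.5683, 0.102, 0.2205]
orientation: [0.689, 0.167, -0.161, -0.687]
ft_force: [-0.2, 0.1, 0.2]
grip_width: -0.001
```

```bash
python3 - <<'E'
from h import *
delta([*(HG+.042*DU),.22],DY)
E
```

```text
t 25.9 p [0.5683 0.102  0.2205] x [0.893 0.451 0.008] y [ 0.009 -0.002 -1.   ] z [-0.451  0.893 -0.006] f [-0.2  0.1  0.2] g -0.001 j [ 0.18  0.4   0.17  1.33 -0.   -0.29]
shift units now-frame [ 3.14 -0.03 12.37]
turn units [ 0.06 -0.75  0.07]
shift in target-frame [ 4.11  0.02 12.09]
```

Request:
jog_arm([
  [0.3,0,1,0,-0.7,0,0],
  [0.3,0,1,0,0,0,0],
  [0.3,0,1,0,0,0,0],
  [0.3,0,1,0,0,0,0],
  [0.3,0,1,0,0,0,0],
  [0.3,0,1,0,0,0,0],
  [0.3,0,1,0,0,0,0],
  [0.3,0,1,0,0,0,0],
])

```text
clock: 26.57
tcp_pos: [0.5239, 0.3041, 0.219]
orientation: [0.685, 0.192, -0.181, -0.679]
ft_force: [-0.5, -0.1, -0.5]
grip_width: -0.001
```

```bash
python3 - <<'E'
from h import *
delta([*(HG+.042*DU),.22],DY)
E
```

```text
t 26.57 p [0.5239 0.3041 0.219 ] x [0.861 0.508 0.012] y [ 0.017 -0.004 -1.   ] z [-0.508  0.861 -0.012] f [-0.5 -0.1 -0.5] g -0.001 j [ 0.53  0.45  0.25  1.35 -0.01 -0.  ]
shift units now-frame [ 1.37 -0.08  4.28]
turn units [ 0.11 -0.13  0.12]
shift in target-frame [ 1.43 -0.04  4.26]
```

Request:
jog_arm([
  [0.3,0,0.9,0.1,-0.1,0.1,0],
  [0.4,0,1,0,0,0,0],
  [0.4,0,1,0,0,0,0],
  [0.4,0,0.9,0,0,0,0],
  [0.1,0,0.3,0,0,0,0],
  [0,0,0,0,0,0,0],
  [0,0,0,0,0,0,0],
])

```text
clock: 27.15
tcp_pos: [0.5097, 0.4166, 0.2168]
orientation: [0.682, 0.191, -0.187, -0.681]
ft_force: [1.0, 0.2, -0.1]
grip_width: 0.002
```

```bash
python3 - <<'E'
from h import *
delta([*(HG+.042*DU),.146],DY)
w=snap('wrist','w30.png'); s=snap('side','s30.png')
im=cv2.cvtColor(s['color'],cv2.COLOR_RGB2BGR)
cv2.imwrite('pics/s30z.png',cv2.resize(im[170:350,140:300],None,fx=3.3,fy=3.3,interpolation=cv2.INTER_CUBIC))
E
```

```text
t 27.15 p [0.5097 0.4166 0.2168] x [0.857 0.515 0.004] y [ 0.005 -0.    -1.   ] z [-0.515  0.857 -0.003] f [ 1.   0.2 -0.1] g 0.002 j [ 0.69  0.57  0.44  1.43 -0.    0.15]
shift units now-frame [-0.44  2.83  0.12]
turn units [ 0.03 -0.05  0.04]
shift in target-frame [-0.42  2.83  0.12]
```

View pics/w30.png

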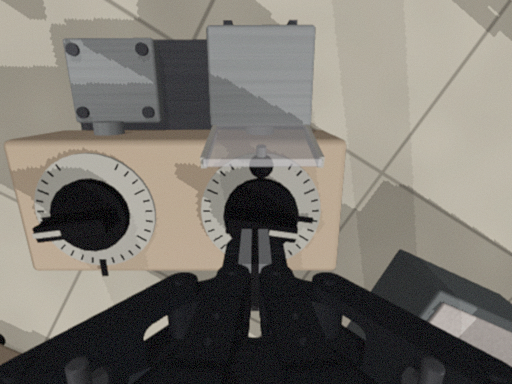

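View pics/s30z.png

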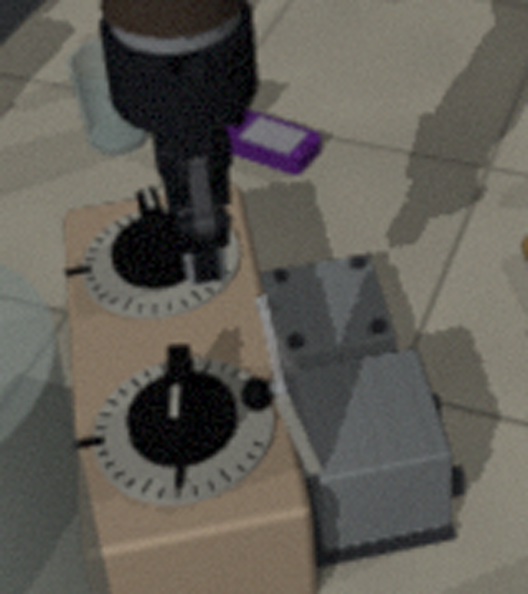

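Request:
jog_arm([
  [-0.3,0.2,0.1,0,0,0,0],
  [-0.15,0.6,0.03,0,0,0,0],
  [0,0.8,0,0,0,0,0],
  [0,0.7,0,0,0,0,0],
  [0,0.3,0,0,0,0,0],
  [0,0,0,0,0,0,0],
])

```text
clock: 27.75
tcp_pos: [0.5035, 0.4037, 0.1536]
orientation: [0.683, 0.188, -0.181, -0.682]
ft_force: [-0.0, -0.0, 0.7]
grip_width: -0.003
```

```bash
python3 - <<'E'
from h import *
delta([*(HG+.042*DU),.146],DY)
w=snap('wrist','w31.png'); s=snap('side','s31.png')
im=cv2.cvtColor(s['color'],cv2.COLOR_RGB2BGR)
cv2.imwrite('pics/s31z.png',cv2.resize(im[170:350,140:300],None,fx=3.3,fy=3.3,interpolation=cv2.INTER_CUBIC))
E
```

```text
t 27.75 p [0.5035 0.4037 0.1536] x [0.864 0.503 0.009] y [ 0.01   0.001 -1.   ] z [-0.503  0.864 -0.004] f [-0.  -0.   0.7] g -0.003 j [ 0.68  0.57  0.27  1.26 -0.01  0.15]
shift units now-frame [0.04 0.3  0.43]
turn units [ 0.04 -0.19  0.09]
shift in target-frame [0.05 0.3  0.43]
```

View pics/w31.png

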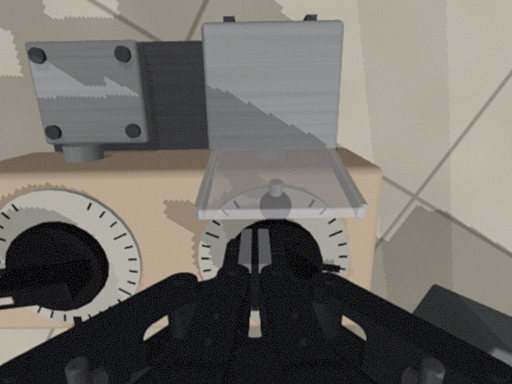

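View pics/s31z.png

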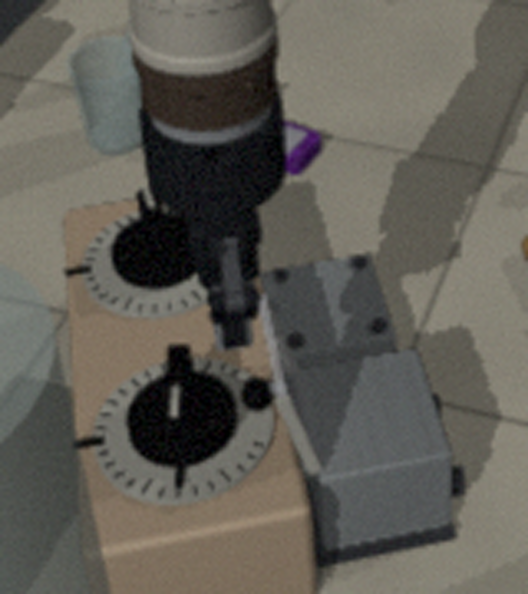

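Request:
jog_arm([
  [0,0.15,0.2,0,-0.1,0,0],
  [0,0.15,0.1,0,0,0,0],
  [0,0,0,0,0,0,0],
])

```text
clock: 28.1
tcp_pos: [0.5023, 0.4122, 0.1509]
orientation: [-0.681, -0.194, 0.181, 0.682]
ft_force: [0.3, -0.3, 0.6]
grip_width: -0.0
```

Request:
jog_arm([
  [-0.2,0,0,0,0,0,0],
  [-0.3,0,0,0,0,0,0],
  [-0.3,0,0,0,0,0,0],
  [-0.3,0,0,0,0,0,0],
])

```text
clock: 28.43
tcp_pos: [0.4788, 0.3995, 0.1521]
orientation: [-0.68, -0.196, 0.18, 0.683]
ft_force: [0.5, -0.3, 0.1]
grip_width: -0.003
```

```bash
python3 - <<'E'
from h import *
s,_=st(); d=s['tcp_pos'][:2]-HG; print('drive rel hinge',d@DU,d@DV)
s=snap('side','s32.png')
im=cv2.cvtColor(s['color'],cv2.COLOR_RGB2BGR)
cv2.imwrite('pics/s32z.png',cv2.resize(im[170:350,140:300],None,fx=3.3,fy=3.3,interpolation=cv2.INTER_CUBIC))
E
```

```text
t 28.43 p [0.4788 0.3995 0.1521] x [0.858 0.513 0.024] y [ 0.022  0.01  -1.   ] z [-0.513  0.859 -0.003] f [ 0.5 -0.3  0.1] g -0.003 j [ 0.7   0.52  0.17  1.21 -0.01  0.16]
drive rel hinge 0.017314871728712888 -0.0015559257897659437
```

View pics/s32z.png

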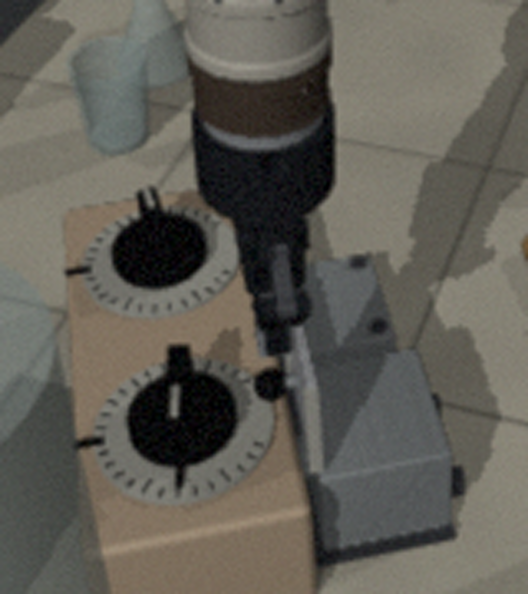

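The lid has started to move. Continue pushing past upright.

Request:
jog_arm([
  [-0.3,0.1,0,0,0,0.1,0],
  [-0.4,0.1,0,0,0,0,0],
  [-0.4,0.1,0,0,0,0,0],
  [-0.4,0.1,0,0,0,0,0],
  [-0.4,0.1,0,0,0,0,0],
  [-0.4,0.05,0,0,0,0,0],
  [-0.4,0,0,0,0,0,0],
  [-0.2,0,0,0,0,0,0],
])

```text
clock: 29.15
tcp_pos: [0.4105, 0.3592, 0.138]
orientation: [-0.681, -0.193, 0.184, 0.682]
ft_force: [0.4, -0.3, -0.3]
grip_width: -0.001
```

```bash
python3 - <<'E'
from h import *
s,_=st(); d=s['tcp_pos'][:2]-HG; print('drive rel hinge',d@DU,d@DV)
s=snap('side','s33.png')
im=cv2.cvtColor(s['color'],cv2.COLOR_RGB2BGR)
cv2.imwrite('pics/s33z.png',cv2.resize(im[170:350,140:300],None,fx=3.3,fy=3.3,interpolation=cv2.INTER_CUBIC))
E
```

```text
t 29.15 p [0.4105 0.3592 0.138 ] x [0.858 0.514 0.012] y [ 0.011  0.004 -1.   ] z [-0.514  0.858 -0.002] f [ 0.4 -0.3 -0.3] g -0.001 j [ 0.72  0.39 -0.07  1.1  -0.    0.18]
drive rel hinge -0.061955641125800175 -0.0005075770321912543
```

View pics/s33z.png

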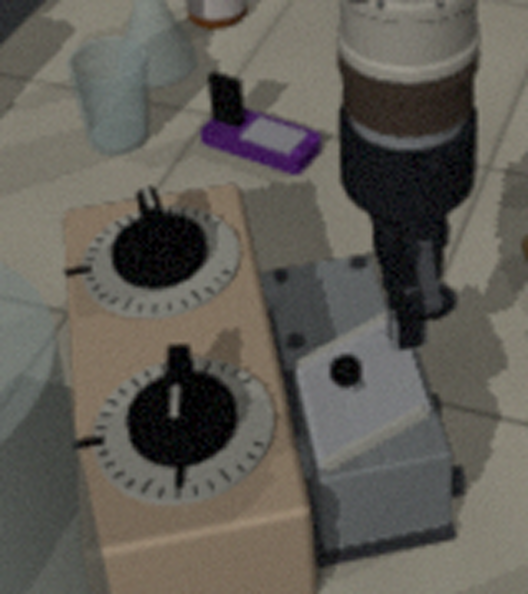

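Request:
jog_arm([
  [-0.4,-0.3,0,0,0,0,0],
  [0,-0.8,0,0,0,0,0],
  [0,-0.9,0,0,0,0,0],
  [0,-0.9,0,0,0,0,0],
  [0.3,-0.4,0,0,0,0,20],
  [0.8,0,0,0,0,0,30],
  [0.9,0,0,0,0,0,40],
  [0.9,0,0,0,0,0,40],
])

```text
clock: 29.87
tcp_pos: [0.4605, 0.3899, 0.2268]
orientation: [-0.681, -0.193, 0.186, 0.681]
ft_force: [0.4, 0.5, 0.0]
grip_width: 0.466
```

```bash
python3 - <<'E'
from h import *
s,_=st()
t=snap('top','t34.png');s=snap('side','s34.png')
im=cv2.cvtColor(s['color'],cv2.COLOR_RGB2BGR)
cv2.imwrite('pics/s34z.png',cv2.resize(im[170:350,140:300],None,fx=3.3,fy=3.3,interpolation=cv2.INTER_CUBIC))
S=pts(s); B=HG-.038*DU
d=(S[...,:2]-HG); X=d@DU; Y=d@DV
for x0 in np.arange(-.08,.01,.01):
    m=(X>x0)&(X<x0+.01)&(abs(Y)<.035)&(S[...,2]>.06)&(S[...,2]<.16)&(abs(Y)>.015); print(round(x0,2),m.sum(),np.median(S[m][:,2]).round(4) if m.sum() else None)
E
```

```text
t 29.87 p [0.4605 0.3899 0.2268] x [0.857 0.516 0.009] y [ 0.009  0.003 -1.   ] z [-0.516  0.857 -0.002] f [0.4 0.5 0. ] g 0.466 j [ 0.7   0.45  0.26  1.38 -0.    0.16]
-0.08 58 0.0835
-0.07 78 0.0836
-0.06 69 0.0832
-0.05 52 0.0836
-0.04 65 0.0835
-0.03 74 0.0835
-0.02 77 0.0837
-0.01 82 0.0831
-0.0 22 0.0743
```

View pics/s34z.png

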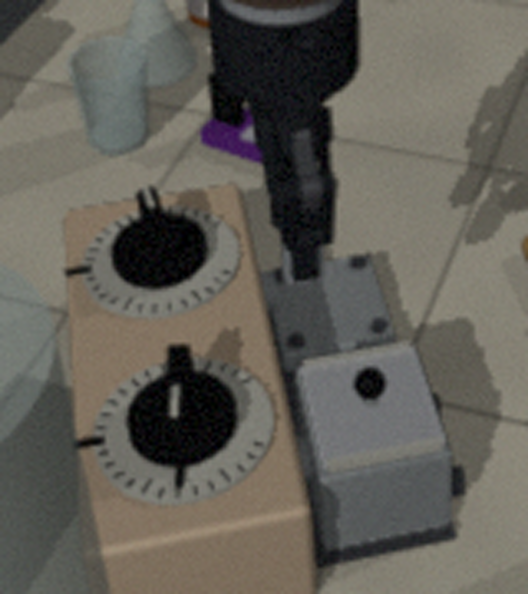

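The lid lies flat at 83.5 mm, so it is shut. I'll re-check the rack before turning the dial, then measure the dial.

```bash
python3 - <<'E'
from h import *
t=dict(np.load('pics/t34.png.npz'))
rackmap(t,'rm34.png')
for y in [.0795,.0265,-.0265]: rear(t,y)
im=cv2.cvtColor(t['color'],cv2.COLOR_RGB2BGR)
cv2.imwrite('pics/t34z.png',cv2.resize(im[90:320,60:460],None,fx=2,fy=2,interpolation=cv2.INTER_CUBIC))
w=snap('wrist','w34.png')
W=pts(w); z=W[...,2]
m=(np.hypot(W[...,0]-DL[0],W[...,1]-DL[1])<.033)&(z>.125)&(z<.145)
r=cv2.minAreaRect((W[m][:,:2]*1000).astype(np.float32)); print(m.sum(),np.round(r[0],1),np.round(r[1],1),round(r[2],1))
E
```

```text
rear edge 146 [-0.0716 -0.0708 -0.0707 -0.0705 -0.0704 -0.0704 -0.0703 -0.07   -0.0699
 -0.0699 -0.0697 -0.0695] y 0.1089 0.0519
rear edge 158 [-0.0719 -0.0716 -0.0711 -0.0708 -0.0707 -0.0706 -0.0706 -0.0706 -0.0701
 -0.07   -0.07   -0.07  ] y 0.0558 -0.0033
rear edge 151 [-0.0719 -0.0716 -0.0715 -0.0714 -0.0712 -0.071  -0.0707 -0.0706 -0.0706
 -0.0706 -0.0703 -0.0703] y 0.0023 -0.054
1283 [527.9 432.9] [15.1 55.8] 23.4
```

View pics/w34.png

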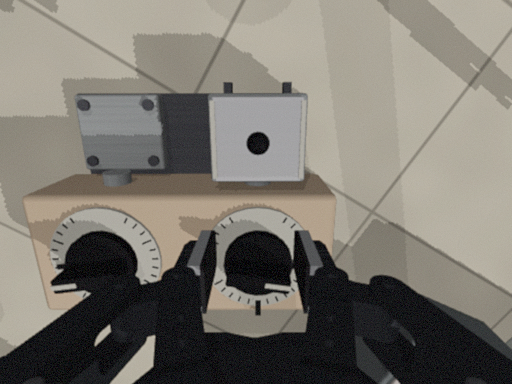

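View pics/t34z.png

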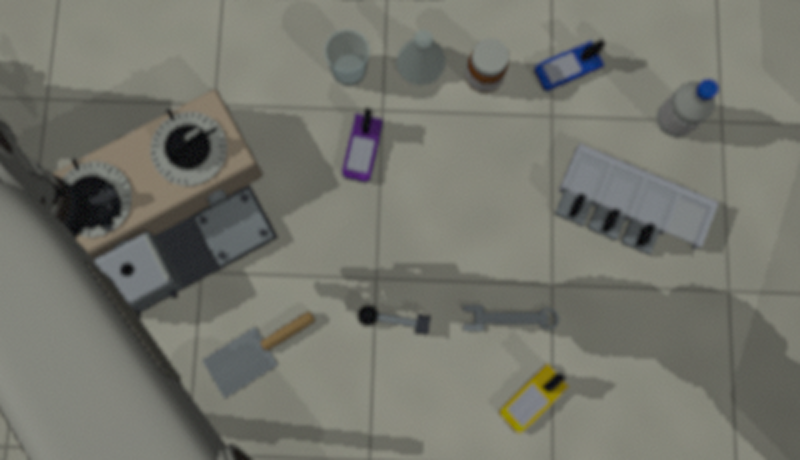

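Request:
jog_arm([
  [0.3,0,0,0,-1,0,40],
  [0.5,0,0,0,-1,0,40],
  [0.5,0,0,0,-1,0,40],
  [0.5,0,0,0,-1,0,40],
  [0.4,0,-0.1,0,-1,0,40],
  [0.4,0,-0.3,0,-1,0,40],
  [0.2,0,-0.3,0,-1,0,40],
  [0,0,-0.2,0,-1,0,40],
])

```text
clock: 30.68
tcp_pos: [0.5221, 0.4307, 0.2241]
orientation: [0.537, 0.46, -0.463, -0.535]
ft_force: [-1.2, -0.5, -0.9]
grip_width: 0.467
```

Request:
jog_arm([
  [0,0,0,0,-1,0,40],
  [0,0,0,0,-1,0,40],
  [0,0,0,0,-1,0,40],
  [0,0,0,0,-1,0,40],
  [0,0,0,0,-1,0,40],
  [0,0,0,0,0,0,40],
])

```text
clock: 31.18
tcp_pos: [0.5186, 0.4278, 0.2222]
orientation: [-0.39, -0.585, 0.594, 0.39]
ft_force: [-0.3, 0.2, -0.8]
grip_width: 0.469
```

```bash
python3 - <<'E'
from h import *
delta([.5285,.4325,.17],np.radians(113.4))
w=snap('wrist','w35.png')
W=pts(w); z=W[...,2]
m=(np.hypot(W[...,0]-DL[0],W[...,1]-DL[1])<.033)&(z>.125)&(z<.145)
r=cv2.minAreaRect((W[m][:,:2]*1000).astype(np.float32)); print(m.sum(),np.round(r[0],1),np.round(r[1],1),round(r[2],1))
E
```

```text
t 31.18 p [0.5186 0.4278 0.2222] x [-0.392  0.92  -0.006] y [-0.008 -0.01  -1.   ] z [-0.92  -0.392  0.011] f [-0.3  0.2 -0.8] g 0.469 j [ 0.69  0.62  0.53  1.5  -0.   -1.28]
shift units now-frame [ 0.03  2.08 -0.46]
turn units [-0.11 -0.06 -0.06]
shift in target-frame [ 0.02  2.09 -0.44]
1282 [528.5 433. ] [14.  56.3] 21.9
```

View pics/w35.png

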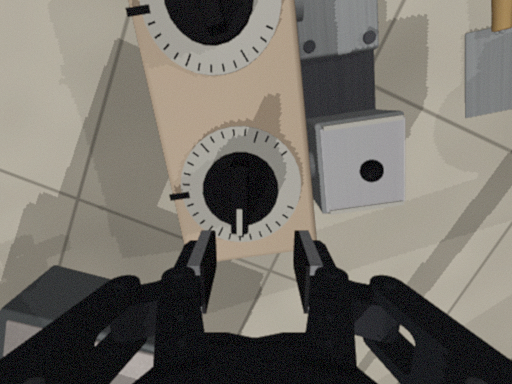

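Request:
jog_arm([
  [0,0.3,-0.3,-0.1,0,-0.05,40],
  [0,0.6,-0.15,0,0,0,40],
  [0,0.7,0,0,0,0,40],
  [0,0.3,0,0,0,0,40],
  [0,0,0,0,0,0,40],
])

```text
clock: 31.65
tcp_pos: [0.5278, 0.4319, 0.1753]
orientation: [0.395, 0.587, -0.586, -0.395]
ft_force: [0.5, 0.6, -0.1]
grip_width: 0.467
```

```bash
python3 - <<'E'
from h import *
delta([.5285,.4325,.122],np.radians(113))
E
```

```text
t 31.65 p [0.5278 0.4319 0.1753] x [-0.376  0.926 -0.   ] y [ 0.001  0.    -1.   ] z [-0.926 -0.376 -0.001] f [ 0.5  0.6 -0.1] g 0.467 j [ 0.69  0.64  0.45  1.38 -0.   -1.27]
shift units now-frame [ 0.01  2.13 -0.03]
turn units [ 0.01 -0.15 -0.  ]
shift in target-frame [ 0.01  2.13 -0.03]
```

Request:
jog_arm([
  [0,0.4,-0.03,0,-0.1,0,36],
  [0,0.6,0,0,0,0,36],
  [0,0.6,0,0,0,0,36],
  [0,0.3,0,0,0,0,36],
  [0,0.1,0,0,0,0,36],
  [0,0,0,0,0,0,36],
])

```text
clock: 32.15
tcp_pos: [0.5289, 0.4329, 0.1254]
orientation: [0.393, 0.59, -0.587, -0.392]
ft_force: [0.4, -0.3, -0.2]
grip_width: 0.417
```

```bash
python3 - <<'E'
from h import *
delta([.5285,.4325,.122],np.radians(113))
E
```

```text
t 32.15 p [0.5289 0.4329 0.1254] x [-0.384  0.923  0.001] y [ 0.004  0.003 -1.   ] z [-0.923 -0.384 -0.004] f [ 0.4 -0.3 -0.2] g 0.417 j [ 0.69  0.67  0.37  1.26 -0.   -1.28]
shift units now-frame [-0.01  0.14  0.02]
turn units [ 0.04 -0.07  0.01]
shift in target-frame [-0.01  0.14  0.02]
```

Request:
jog_arm([
  [0,0.07,0,0,0,0,20],
  [0,0,0,0,0,0,8],
  [0,0,0,0,0,0,8],
  [0,0,0,0,0,0,8],
  [0,0,0,0,0,0,8],
  [0,0,0,0,0,0,8],
])

```text
clock: 32.65
tcp_pos: [0.5287, 0.433, 0.1247]
orientation: [0.393, 0.59, -0.587, -0.392]
ft_force: [0.5, 0.2, -2.9]
grip_width: 0.145
```

```bash
python3 - <<'E'
from h import *
s,R_=st(); print(np.degrees(np.arctan2(R_[1,0],R_[0,0])), s['ft_torque'])
E
```

```text
t 32.65 p [0.5287 0.433  0.1247] x [-0.384  0.923  0.001] y [ 0.003  0.003 -1.   ] z [-0.923 -0.384 -0.004] f [ 0.5  0.2 -2.9] g 0.145 j [ 0.69  0.67  0.37  1.26 -0.   -1.28]
112.60194776665686 [ 0.01531047 -0.00872254 -0.01276888]
```

Request:
jog_arm([
  [0,0,0,0,0.8,0,8],
  [0,0,0,0,0.8,0,8],
  [0,0,0,0,0.8,0,8],
  [0,0,0,0,0.8,0,8],
  [0,0,0,0,0.8,0,8],
  [0,0,0,0,0.8,0,8],
  [0,0,0,0,0.8,0,8],
  [0,0,0,0,0,0,8],
])

```text
clock: 33.32
tcp_pos: [0.5283, 0.4329, 0.1247]
orientation: [0.552, 0.443, -0.441, -0.552]
ft_force: [-1.0, 0.1, -2.3]
grip_width: 0.149
```

```bash
python3 - <<'E'
from h import *
s,R_=st(); print(np.degrees(np.arctan2(R_[1,0],R_[0,0])), s['ft_torque'])
delta([.5288,.4330,.1245],DY)
E
```

```text
t 33.32 p [0.5283 0.4329 0.1247] x [0.218 0.976 0.002] y [ 0.003  0.002 -1.   ] z [-0.976  0.218 -0.003] f [-1.   0.1 -2.3] g 0.149 j [ 0.69  0.67  0.37  1.26 -0.   -0.66]
77.42950234901691 [-0.05415113 -0.0680827  -0.08201657]
t 33.32 p [0.5283 0.4329 0.1247] x [0.218 0.976 0.002] y [ 0.003  0.002 -1.   ] z [-0.976  0.218 -0.003] f [-1.   0.1 -2.3] g 0.149 j [ 0.69  0.67  0.37  1.26 -0.   -0.66]
shift units now-frame [ 0.01  0.01 -0.02]
turn units [0.01 7.69 0.03]
shift in target-frame [ 0.02  0.01 -0.01]
```

Request:
jog_arm([
  [0,0,0,0,0.8,0,8],
  [0,0,0,0,0.9,0,8],
  [0,0,0,0,0.9,0,8],
  [0,0,0,0,0.9,0,8],
  [0,0,0,0,0.9,0,8],
  [0,0,0,0,0.9,0,8],
  [0,0,0,0,0.9,0,8],
  [0,0,0,0,0.6,0,8],
])

```text
clock: 33.98
tcp_pos: [0.5278, 0.4331, 0.1247]
orientation: [0.673, 0.219, -0.217, -0.673]
ft_force: [0.1, 0.2, -2.6]
grip_width: 0.146
```

```bash
python3 - <<'E'
from h import *
s,R_=st(); print(np.degrees(np.arctan2(R_[1,0],R_[0,0])), s['ft_torque'])
delta([.5288,.4330,.1245],DY)
w=snap('wrist','w36.png')
E
```

```text
t 33.98 p [0.5278 0.4331 0.1247] x [0.81  0.586 0.003] y [ 0.003  0.001 -1.   ] z [-0.586  0.81  -0.001] f [ 0.1  0.2 -2.6] g 0.146 j [ 0.69  0.67  0.37  1.26 -0.    0.06]
35.86090920024331 [-0.10372022  0.02184197  0.06526695]
t 33.98 p [0.5278 0.4331 0.1247] x [0.81  0.586 0.003] y [ 0.003  0.001 -1.   ] z [-0.586  0.81  -0.001] f [ 0.1  0.2 -2.6] g 0.146 j [ 0.69  0.67  0.37  1.26 -0.    0.06]
shift units now-frame [ 0.03  0.01 -0.02]
turn units [0.01 0.76 0.03]
shift in target-frame [ 0.03  0.01 -0.02]
```

View pics/w36.png

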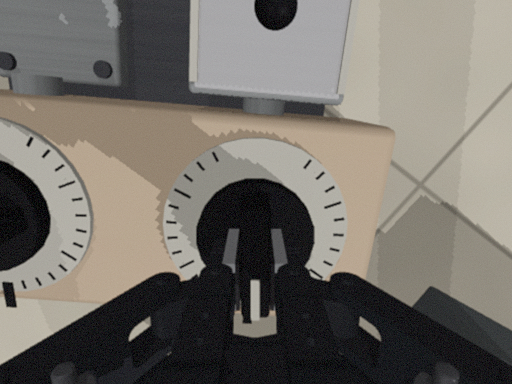

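Request:
jog_arm([
  [0,0,0,0,0.5,0,8],
  [0,0,0,0,0.2,0,8],
  [0,0,0,0,0,0,8],
  [0,0,0,0,0,0,8],
])

```text
clock: 34.37
tcp_pos: [0.5278, 0.4331, 0.1247]
orientation: [0.68, 0.196, -0.194, -0.68]
ft_force: [-0.8, 1.0, -2.1]
grip_width: 0.153
```

```bash
python3 - <<'E'
from h import *
delta([.5288,.4330,.1245],DY)
w=snap('wrist','w37.png'); s=snap('side','s37.png'); snap('top','t37.png')
im=cv2.cvtColor(s['color'],cv2.COLOR_RGB2BGR)
cv2.imwrite('pics/s37z.png',cv2.resize(im[190:330,140:280],None,fx=4.2,fy=4.2,interpolation=cv2.INTER_CUBIC))
E
```

```text
t 34.37 p [0.5278 0.4331 0.1247] x [0.848 0.53  0.003] y [ 0.003  0.    -1.   ] z [-0.53   0.848 -0.001] f [-0.8  1.  -2.1] g 0.153 j [ 0.69  0.67  0.37  1.27 -0.    0.13]
shift units now-frame [ 0.03  0.01 -0.02]
turn units [0.01 0.12 0.03]
shift in target-frame [ 0.03  0.01 -0.02]
```

View pics/s37z.png

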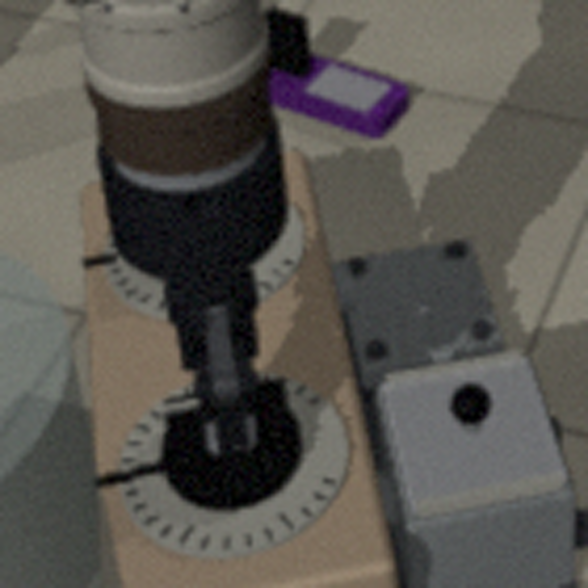

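The pointer lines up with the zero mark in the side view. I'll release and rise to measure it unobstructed.

Request:
jog_arm([
  [0,0,0,0,0,0,34],
  [0,0,0,0,0,0,34],
  [0,0,0,0,0,0,34],
  [0,-0.3,0,0,0,0,34],
  [0,-0.7,0,0,0,0,34],
  [0,-0.8,0,0,0,0,34],
  [0,-0.8,0,0,0,0,34],
  [0.2,-0.5,0,0,0,0,60],
])

```text
clock: 35.18
tcp_pos: [0.5311, 0.4348, 0.2062]
orientation: [0.68, 0.196, -0.195, -0.679]
ft_force: [0.6, -0.0, 0.1]
grip_width: 0.525
```

```bash
cat >> h.py <<'E'
def dialmap(c,f,z=.097,sc=5000,hw=.075):
    n=int(2*hw*sc); i,j=np.mgrid[:n,:n]; X=hw-i/sc; Y=hw-j/sc
    P=np.concatenate([DL+X[...,None]*DU+Y[...,None]*DV,np.full(X.shape+(1,),z)],-1)
    T=np.linalg.inv(c['T']); Q=P@T[:3,:3].T+T[:3,3]; K=c['intrinsics']
    u=(Q[...,0]/Q[...,2]*K[0,0]+K[0,2]).astype(np.float32); v=(Q[...,1]/Q[...,2]*K[1,1]+K[1,2]).astype(np.float32)
    im=cv2.remap(cv2.cvtColor(c['color'],cv2.COLOR_RGB2BGR),u,v,cv2.INTER_CUBIC); 
    cv2.imwrite('pics/'+f,im[:, :]); return im
E
python3 - <<'E'
from h import *
st()
w=snap('wrist','w38.png'); t=snap('top','t38.png'); s=snap('side','s38.png')
a=dialmap(w,'dw38.png'); b=dialmap(s,'ds38.png')
im=np.hstack([a[:400],b[:400]])[:, :]; cv2.imwrite('pics/d38.png',cv2.resize(im,(800,int(im.shape[0]*800/im.shape[1]))))
for c in (w,t):
    W=pts(c); z=W[...,2]
    m=(np.hypot(W[...,0]-DL[0],W[...,1]-DL[1])<.033)&(z>.125)&(z<.145)
    r=cv2.minAreaRect((W[m][:,:2]*1000).astype(np.float32)); print(m.sum(),np.round(r[0],1),np.round(r[1],1),round(r[2],1))
E
```

```text
t 35.18 p [0.5311 0.4348 0.2062] x [0.847 0.531 0.001] y [ 0.001 -0.    -1.   ] z [-0.531  0.847 -0.001] f [ 0.6 -0.   0.1] g 0.525 j [ 0.69  0.64  0.53  1.46 -0.    0.13]
1481 [528.3 433.3] [56.5 13.7] 31.8
115 [529.8 432.6] [56.9 14.8] 31.7
```

View pics/w38.png

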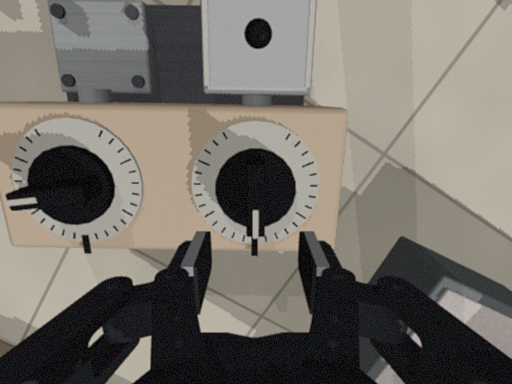

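View pics/d38.png

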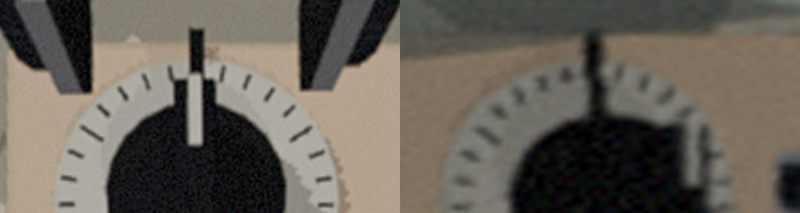

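```bash
python3 - <<'E'
from h import *
w=dict(np.load('pics/w38.png.npz'))
W=pts(w); z=W[...,2]; g=w['color'].max(-1).astype(int)
C=np.array([.5283,.4333]) # bar centre as this camera sees it
d=W[...,:2]-C; r=np.hypot(d[...,0],d[...,1]); ang=np.degrees(np.arctan2(d[...,1],d[...,0]))-31.3
for lo,hi in [(.036,.044),(.044,.05),(.05,.056),(.056,.062),(.062,.068)]:
    m=(r>lo)&(r<hi)&(abs(ang)<12)&(g<60)&(z<.115); print(lo,m.sum(),ang[m].mean().round(2) if m.sum() else None, z[m].mean() if m.sum() else None)
# right dial zero mark relative to drive: vector between left and right mark gives drive y
CR=np.array([.6069,.3044]); 
d2=W[...,:2]-CR; r2=np.hypot(*np.moveaxis(d2,-1,0)); a2=np.degrees(np.arctan2(d2[...,1],d2[...,0]))-31.3
m1=(r>.056)&(r<.068)&(abs(ang)<12)&(g<60)&(z<.115); m2=(r2>.058)&(r2<.068)&(abs(a2)<8)&(g<60)&(z<.115)
p1=W[m1].mean(0);p2=W[m2].mean(0);v=p1-p2; print(p1,p2,m2.sum(),'len',np.hypot(v[0],v[1]),'drive yaw',np.degrees(np.arctan2(-v[0],v[1])))
for y in [.0795,.0265,-.0265]: rear(dict(np.load('pics/t38.png.npz')),y)
E
```

```text
0.036 0 None None
0.044 6 -0.53 0.0957891581244093
0.05 31 -0.44 0.09545514257699408
0.056 31 -0.29 0.09574878069963035
0.062 11 -0.25 0.09551723991943334
[0.57969736 0.46421459 0.09568814] [0.65844887 0.33697676 0.09562605] 33 len 0.14963710519328036 drive yaw 31.754672511035785
rear edge 156 [-0.0903 -0.0713 -0.0711 -0.0708 -0.0704 -0.0704 -0.0703 -0.0703 -0.0702
 -0.0701 -0.0701 -0.0696] y 0.1089 0.0517
rear edge 153 [-0.1061 -0.0718 -0.0716 -0.0708 -0.0706 -0.0705 -0.0704 -0.0702 -0.0702
 -0.0701 -0.0701 -0.0699] y 0.0564 -0.0032
rear edge 148 [-0.0718 -0.0718 -0.0714 -0.0714 -0.0712 -0.0712 -0.071  -0.071  -0.0709
 -0.0708 -0.0708 -0.0707] y 0.0032 -0.0545
```

The bar lies at 31.75° and the drive's yaw from the two zero marks is 31.75°, so the pointer is on zero. I'll back off and take a last check.

Request:
jog_arm([
  [0,-0.5,-0.5,0,0,0,60],
  [-0.4,-0.3,-0.9,0,0,0,60],
  [-0.5,0,-0.9,0,0,0,60],
  [-0.5,0,-0.9,0,0,0,60],
  [-0.5,0,-0.9,0,0,0,60],
  [-0.4,0,-0.6,0,0,0,60],
  [0,0,0,0,0,0,60],
  [0,0,0,0,0,0,60],
])

```text
clock: 36.0
tcp_pos: [0.5404, 0.2986, 0.2143]
orientation: [0.681, 0.192, -0.201, -0.678]
ft_force: [-0.0, -0.2, -0.2]
grip_width: 0.705
```

```bash
python3 - <<'E'
from h import *
st()
t=snap('top','t40.png'); s=snap('side','s40.png')
for y in [.0795,.0265,-.0265]: rear(t,y)
S=pts(s); d=(S[...,:2]-HG); X=d@DU; Y=d@DV
m=(X>-.08)&(X<-.01)&(abs(Y)<.035)&(abs(Y)>.015)&(S[...,2]>.06)&(S[...,2]<.16); print('lid z',np.percentile(S[m][:,2],[5,50,95]))
im=cv2.cvtColor(t['color'],cv2.COLOR_RGB2BGR)
cv2.imwrite('pics/t40z.png',cv2.resize(im[90:320,60:460],None,fx=2,fy=2,interpolation=cv2.INTER_CUBIC))
E
```

```text
t 36.0 p [0.5404 0.2986 0.2143] x [ 0.845  0.534 -0.014] y [-0.012 -0.008 -1.   ] z [-0.534  0.845 -0.   ] f [-0.  -0.2 -0.2] g 0.705 j [ 0.51  0.5   0.31  1.4  -0.   -0.06]
rear edge 156 [-0.1058 -0.0715 -0.071  -0.0707 -0.0706 -0.0706 -0.0705 -0.0704 -0.0703
 -0.0698 -0.0697 -0.0696] y 0.1091 0.0496
rear edge 159 [-0.0759 -0.071  -0.0709 -0.0707 -0.0706 -0.0706 -0.0705 -0.0703 -0.0702
 -0.0701 -0.0699 -0.0696] y 0.0563 -0.0012
rear edge 151 [-0.0759 -0.0717 -0.0714 -0.0712 -0.0712 -0.071  -0.071  -0.0707 -0.0703
 -0.0701 -0.07   -0.07  ] y 0.0021 -0.0538
lid z [0.08100592 0.08330647 0.08548007]
```

View pics/t40z.png

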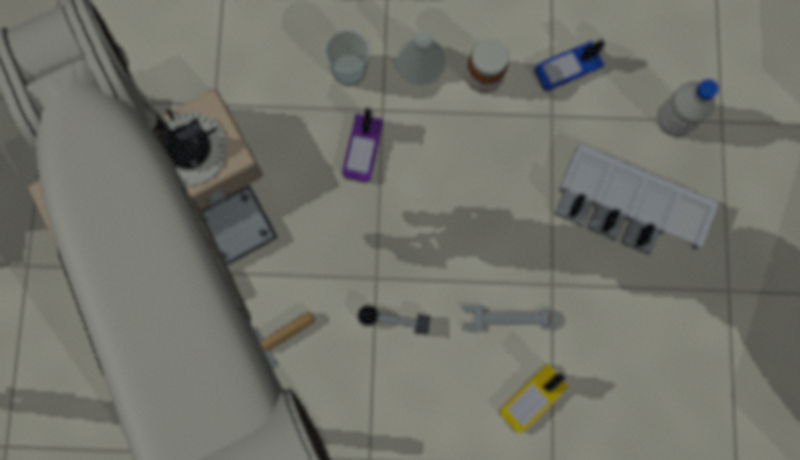

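View pics/s40.png

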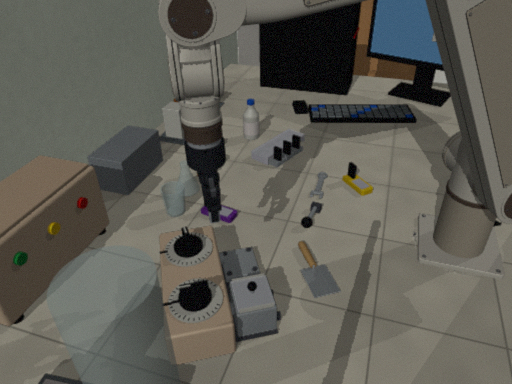

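The side view shows three fins at the rack mouth (288,148), the lid shut (252,287), and the left pointer on the zero mark (170,302). The other objects are in place and the tool hangs clear, so I'm handing in.

```bash
python3 -c "
from cell import arm
print(arm.sign_off())"
```

```text
the job is handed in; nothing more can be done
None
```

The job is done and handed in at about 36 s on the robot clock, with the tool hanging clear of everything.

- **Cassettes:** I found three grey cassettes; the fourth was absent. They sit in the rack bays at local y +79.5, +26.5 and -26.5 mm. Each was pushed onto the back stop with about 22–35 N. The last pictures put the rear edges at about -70 to -71.5 mm (home is -70), with the fins outside.
- **Lid:** It fell shut and lies flat. The side camera reads 83.3 mm for its top face, where about 83 is expected.
- **Dial:** I turned only the left dial, the one with the bowl in front of it, and did so last. Its bar lies at 31.75°, and the drive's yaw from its two zero marks is also 31.75°. A cruder estimate from the zero mark's own position differed by about 0.7° (0.012 rad).
- **Other things:** The purple, yellow and blue look-alikes, the glassware, the tools and the right dial showed no visible change.

The wrist and top cameras disagreed by about 2 mm. I placed the cassettes using the top camera alone, reading cassette and rack in the same picture. No last check failed. The final top view had the bowl and left dial hidden behind the arm, so for those I used the side view and the wrist view taken after letting go of the dial.

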